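# Charge three magnets with the cam lift

## Task

Stand exactly three of the five small steel magnet slugs upright in the tray of the charger on the teak drawer unit, leaving the other two where they stand on the cork mat. Then swing the brass cam lever up to the highest point of its lift, with its arm straight up, so that the tray is raised between the poles, and finish while still holding the lever there with the fingers. Do not disturb the loudspeaker magnet, earth spike, knob or tin shield.

Things in the scene. Friction and masses are not known exactly. Their poses are not given: they have to be found in the camera images.
- slug0_center (a point): One of five identical dark steel magnet slugs: plain upright cylinder, 26 mm across, 44 mm tall, about 0.17 kg, standing on a 4 mm thick cork mat (190 x 280 mm) that lies on the bench. This point is its centre, 22 mm above its foot; z is its own axis.
- slug1_center (a point): One of five identical dark steel magnet slugs: plain upright cylinder, 26 mm across, 44 mm tall, about 0.17 kg, standing on a 4 mm thick cork mat (190 x 280 mm) that lies on the bench. This point is its centre, 22 mm above its foot; z is its own axis.
- slug2_center (a point): One of five identical dark steel magnet slugs: plain upright cylinder, 26 mm across, 44 mm tall, about 0.17 kg, standing on a 4 mm thick cork mat (190 x 280 mm) that lies on the bench. This point is its centre, 22 mm above its foot; z is its own axis.
- slug3_center (a point): One of five identical dark steel magnet slugs: plain upright cylinder, 26 mm across, 44 mm tall, about 0.17 kg, standing on a 4 mm thick cork mat (190 x 280 mm) that lies on the bench. This point is its centre, 22 mm above its foot; z is its own axis.
- slug4_center (a point): One of five identical dark steel magnet slugs: plain upright cylinder, 26 mm across, 44 mm tall, about 0.17 kg, standing on a 4 mm thick cork mat (190 x 280 mm) that lies on the bench. This point is its centre, 22 mm above its foot; z is its own axis.
- unit: Fixed teak drawer unit, 200 mm (x) x 220 mm (y), 90 mm tall, carrying the charger: a dark steel C-yoke, top 165 mm above the bench, its low back bar (top 120 mm) 75 mm to +x of the tray's centre, and a copper-wound pole (42 mm thick, top 168 mm above the bench) beyond each y end of the tray, from 74 mm off its centre. Origin under its centre on the bench; -x is the drawer front.
- tray_floor (a point): Centre of the inner floor of the aluminium tray on the drawer unit; same axes as the unit, z up. Floor 110 mm above the bench at rest; inside 70 mm along x by 130 mm along y, rim 10 mm above the floor. Three slugs fit in a row along y, 36 mm apart. The tray rises straight up as the cam lever turns, 15 mm at most.
- lever_pivot (a point): Point on the cam lever's level turning axis, which runs along the unit's y; 75 mm above the bench, beside the unit's -y side, opposite the middle of the handle bar. Fixed on the unit, same axes. The lever and its brass eccentric disc turn about this axis.
- lever_bar (a point): Middle of the lever's handle: a round brass bar 14 mm thick, parallel to the turning axis and 100 mm from it; free to grasp for 30 mm either side of this point. The flat lever arm joins it at the end nearer the unit. At rest it lies level with the pivot, 100 mm to the unit's -x of it. The bar is fixed to the arm and so turns with it between the fingers.
- lever (a joint): Angle of the cam lever, rad: 0 at rest, arm level and pointing to the unit's -x; grows as the bar is raised over the top towards +x, stop at 2.3. Lift is highest at 1.571, arm straight up (bar 100 mm above the pivot), and falls beyond. A spring pulls it back to 0 when let go; 2 to 5 N at the bar moves and holds it.
- magnet: Bystander: black loudspeaker ring magnet lying flat, 90 mm across, 32 mm hole, 30 mm high; origin at the centre of its underside.
- spike: Bystander: copper earth spike lying on the bench, about 220 mm long with a 60 mm cross-piece; origin under the middle of its 170 mm shank, x along it.
- knob: Bystander: walnut wireless knob, 42 mm across, 26 mm high; origin at the centre of its underside.
- shield: Bystander: tin valve shield shaped like a small carton, 42 x 42 x 74 mm, standing; origin at the centre of its underside.
Things that resemble listed ones, but are neither listed nor needed, are in the scene too. What is shaped like the part that bears slug1_center but green is not meant.

How it is judged (in metres and radians):
On the way, in this order (a step that is already met when the one before it is completed fails the run):
1. exactly three slugs stand upright in the tray, let go, with the lever still down and the other two slugs left where they were (contact force between each of slug0, slug1, slug2, slug3, slug4 and the arm below 0.1 N and angle between each of slug0_center, slug1_center, slug2_center, slug3_center, slug4_center's own z axis and vertical below 0.15 rad and ((contact force between each of slug0, slug1, slug2 and tray above 0.3 N and distance of each of slug3_center, slug4_center from where it was at the start of the episode below 0.02 m) or (contact force between each of slug0, slug1, slug3 and tray above 0.3 N and distance of each of slug2_center, slug4_center from where it was at the start of the episode below 0.02 m) or (contact force between each of slug0, slug1, slug4 and tray above 0.3 N and distance of each of slug2_center, slug3_center from where it was at the start of the episode below 0.02 m) or (contact force between each of slug0, slug2, slug3 and tray above 0.3 N and distance of each of slug1_center, slug4_center from where it was at the start of the episode below 0.02 m) or (contact force between each of slug0, slug2, slug4 and tray above 0.3 N and distance of each of slug1_center, slug3_center from where it was at the start of the episode below 0.02 m) or (contact force between each of slug0, slug3, slug4 and tray above 0.3 N and distance of each of slug1_center, slug2_center from where it was at the start of the episode below 0.02 m) or (contact force between each of slug1, slug2, slug3 and tray above 0.3 N and distance of each of slug0_center, slug4_center from where it was at the start of the episode below 0.02 m) or (contact force between each of slug1, slug2, slug4 and tray above 0.3 N and distance of each of slug0_center, slug3_center from where it was at the start of the episode below 0.02 m) or (contact force between each of slug1, slug3, slug4 and tray above 0.3 N and distance of each of slug0_center, slug2_center from where it was at the start of the episode below 0.02 m) or (contact force between each of slug2, slug3, slug4 and tray above 0.3 N and distance of each of slug0_center, slug1_center from where it was at the start of the episode below 0.02 m)) and value of joint lever below 0.4 rad), for 0.2 s.
2. the lever is at the top of its lift (value of joint lever between 1.441 and 1.701 rad), for 0.2 s.
At the end, for the whole second after the job is handed in: Three slugs stand upright (within 0.15 rad) in the tray, untouched by the robot; the other two are within 20 mm of their start; the lever is still, within 0.13 rad of straight up (1.571), the fingers pressing on it with over 1 N; the robot does not touch the tray (all of step 2 and contact force between each of slug0, slug1, slug2, slug3, slug4 and the arm below 0.1 N and angle between each of slug0_center, slug1_center, slug2_center, slug3_center, slug4_center's own z axis and vertical below 0.15 rad and ((contact force between each of slug0, slug1, slug2 and tray above 0.3 N and distance of each of slug3_center, slug4_center from where it was at the start of the episode below 0.02 m) or (contact force between each of slug0, slug1, slug3 and tray above 0.3 N and distance of each of slug2_center, slug4_center from where it was at the start of the episode below 0.02 m) or (contact force between each of slug0, slug1, slug4 and tray above 0.3 N and distance of each of slug2_center, slug3_center from where it was at the start of the episode below 0.02 m) or (contact force between each of slug0, slug2, slug3 and tray above 0.3 N and distance of each of slug1_center, slug4_center from where it was at the start of the episode below 0.02 m) or (contact force between each of slug0, slug2, slug4 and tray above 0.3 N and distance of each of slug1_center, slug3_center from where it was at the start of the episode below 0.02 m) or (contact force between each of slug0, slug3, slug4 and tray above 0.3 N and distance of each of slug1_center, slug2_center from where it was at the start of the episode below 0.02 m) or (contact force between each of slug1, slug2, slug3 and tray above 0.3 N and distance of each of slug0_center, slug4_center from where it was at the start of the episode below 0.02 m) or (contact force between each of slug1, slug2, slug4 and tray above 0.3 N and distance of each of slug0_center, slug3_center from where it was at the start of the episode below 0.02 m) or (contact force between each of slug1, slug3, slug4 and tray above 0.3 N and distance of each of slug0_center, slug2_center from where it was at the start of the episode below 0.02 m) or (contact force between each of slug2, slug3, slug4 and tray above 0.3 N and distance of each of slug0_center, slug1_center from where it was at the start of the episode below 0.02 m)) and velocity of joint lever between -0.1 and 0.1 rad/s and contact force between the fingers and lever above 1 N and contact force between the arm and tray below 0.3 N); the arm keeps its last pose, push and grip.
It fails at once if the loudspeaker magnet is moved more than 20 mm (distance of magnet from where it was at the start of the episode above 0.02 m).
It fails at once if the earth spike is moved more than 20 mm (distance of spike from where it was at the start of the episode above 0.02 m).
It fails at once if the walnut knob is moved more than 20 mm (distance of knob from where it was at the start of the episode above 0.02 m).
It fails at once if the tin shield is moved more than 20 mm (distance of shield from where it was at the start of the episode above 0.02 m).
It also fails if it takes over 72 s, if anything falls off the work surface, if the arm or the gripper's body presses on something with over 40 N, if the wrist force passes 120 N, or if a joint passes its speed limit or range.

## Robot

A 6-joint arm with a two-finger parallel gripper is mounted at the origin on the work surface. World frame = base frame: x ahead of the robot, y to its left, z up, the work surface at z = 0. Lengths are in m, angles in degrees, forces in N, time in s.
With the tool pointing down it reaches from about 0.325 to 0.75 m from the base axis. Payload 7.6 kg.
Tool frame: the origin (TCP) lies at the very end of the fingers, on their centre line; the grasp point (between the pads) lies 19 mm behind it; y points along the fingers, z is the direction in which the jaws open and shut, and the axes are right-handed (so a half turn about y gives the same grasp; the last joint's range is limited). The gripper opens to 85 mm and grips with 20 to 120 N. Pads are 22 mm wide; open, the fingers measure 114 mm over their backs; the gripper's body (76 mm by 85 mm) begins 54 mm behind the grasp point. The pads swing forward as they close: fully open they stand 13 mm farther back than shut.
Start: joints at [59.112, 2.991, 80.254, -0, 96.75, -4.028], TCP at [0.237, 0.468, 0.207] pointing down, gripper open.
Joint ranges: [-166.34, 166.34], [-52.06, 124.39], [6.96, 135.62], [-60.46, 240.46], [14.63, 156.25], [-167.68, 167.68]. Speed limits (degrees/s): [147.25, 147.25, 172.46, 180, 180, 180].

## Interface

Orientations are given as a 3x3 rotation matrix whose columns are the frame's x, y, z axes.
In Python, from bench import * gives the robot as it stands. The module is installed in compiled form; this text tells all that it offers.
- The arm moves only by the tool send_rows, never from a script. Its arguments are lists of equal length, an entry for each row: "hand": the opening in per cent of the stroke, from 0 (shut) to 100 (fully open); "linear": the shift along the tool's x, y, z in mm, a list of three; "twist": the turn, a rotation vector about the tool's x, y, z in degrees, a list of three. A call has exactly 10 rows; each row shifts and turns the commanded pose from where the row before left it, along the tool's axes as they then stand; what a row does not reach is not made up. A row lasts 1/12 s, in which the tool goes at most 41.7 mm and 7.16 degrees, less where a joint would pass 70% of its speed; a pose out of reach is approached as far as the arm can. A call with a gripper value outside its range is refused whole. The fingers move at their own pace and stop on an object; "grip_force" is the grip in N (left out, the last holds). Time passes only in rows, so rows that do not move let the fingers close, or fill a call up. It gives the time, the measured TCP pose, the force and the opening at its end, in the units of the state.
- get_obs(): the state, without advancing time (a new reading comes with each control period).
- snapshot(name): name is "scene" or "side" or "wrist"; returns a dict with "color" (400x640x3 uint8, red, green, blue), "K" (3x3 intrinsics, pixels), "world_to_cam" (4x4, takes a point from world to camera coordinates); the wrist camera has in their place "T_tool_cam" (4x4, takes a point from camera to tool coordinates, whose origin is the TCP and whose axes are the tool frame's). Camera axes: x right, y down, z forward; pixel columns grow to the right and rows downward; lengths in m; the calibration is good to about 2 mm. A picture is of the moment at which its call begins: read the wrist's pose just before it. There is no depth.
- close_job(): hands the job in, once; it reports no verdict.
Trained networks look in a picture, given as the dict that the camera call returned (one of the last four; its "shot" number tells which), for a name from the list of things; names that differ only in an ending like _2 or _b are one class to them, and where a whole thing is asked for, a point or a joint stands for the part that bears it (a point fixed in the world has none). Each returns a list of dicts, best first, with "p" (0 to 1); they miss things now and then, are a little off and sometimes report something else, mostly with a low value. They report only what shows in the picture. A call takes as long as a camera call. They do not tell look-alikes from the thing itself.
- silhouettes(thing, picture): "pixels" (400x640 bool, what is visible of it) and "centre" ([column, row] in pixels, amid what is visible of it).
- place_of(thing, picture): "centre" ([column, row] in pixels: a listed point, or the origin of a listed thing).
The state is a dict: "t": time; "q": joint angles; "qd": joint speeds; "joint_torque": joint torques, N m; "tcp_pos": TCP position; "orientation": TCP orientation; "contact_force": force on the tool from outside, world axes, zero at the start; "wrist_torque": the same for the moment, N m; "finger_gap": opening from 0.0 (shut) to 1.0 (fully open).
Only numpy, scipy, OpenCV 4.12 (cv2) and the standard library are available. Lean on these libraries where they do the work, as an engineer would, in place of code of your own. Each camera call takes 0.05 s, during which the arm holds its last target.

## Working session

There is one attempt and no reset: what is moved stays moved. The work goes in short steps, Python scripts to look and compute and a tool call to move; the robot and the scene stay as the last step left them, time stands still between calls to the robot, and variables do not carry over. Pictures are saved under pics/ and viewed, and the job is handed in when it is done.

Besides the shell and the picture viewer there is one more tool, called after ">>>" as name(argument=value, ...) on one line, values as JSON. send_rows: Moves the arm, as the interface text tells. Its arguments: {"type":"object","properties":{"hand":{"type":"array","items":{"type":"number"}},"linear":{"type":"array","items":{"type":"array","items":{"type":"number"}}},"twist":{"type":"array","items":{"type":"array","items":{"type":"number"}}},"grip_force":{"type":"number"}},"required":["hand","linear","twist"]}

```bash
mkdir -p pics
cat > h.py <<'E'
from bench import *
import numpy as np, cv2
def save(s,n): cv2.imwrite(f'pics/{n}.png', s['color'][:,:,::-1])
def ray(s,px,o=None):
    K=s['K']; d=np.array([(px[0]-K[0,2])/K[0,0],(px[1]-K[1,2])/K[1,1],1.])
    if 'world_to_cam' in s:
        T=np.linalg.inv(s['world_to_cam'])
    else:
        P=np.eye(4);P[:3,:3]=o['orientation'];P[:3,3]=o['tcp_pos'];T=P@s['T_tool_cam']
    return T[:3,3],T[:3,:3]@d
def onz(s,px,z,o=None):
    c,d=ray(s,px,o); return c+d*(z-c[2])/d[2]
def proj(s,p,o=None):
    if 'world_to_cam' in s: W=s['world_to_cam']
    else:
        P=np.eye(4);P[:3,:3]=o['orientation'];P[:3,3]=o['tcp_pos'];W=np.linalg.inv(P@s['T_tool_cam'])
    q=W[:3,:3]@np.array(p)+W[:3,3]; q=s['K']@q; return q[:2]/q[2]
def tri(a,b):
    A=np.zeros((3,3));B=np.zeros(3)
    for c,d in (a,b):
        d=d/np.linalg.norm(d);M=np.eye(3)-np.outer(d,d);A+=M;B+=M@c
    p=np.linalg.solve(A,B); return p
E
python3 - <<'E'
from h import *
np.set_printoptions(precision=3,suppress=True)
o=get_obs(); print(o)
a=snapshot('scene');save(a,'scene0')
b=snapshot('side');save(b,'side0')
w=snapshot('wrist');save(w,'wrist0')
for n,s in(('scene',a),('side',b),('wrist',w)):
  for t in ['slug0_center','unit','tray_floor','lever_pivot','lever_bar','magnet','spike','knob','shield']:
    print(n,t,[(np.round(r['centre']).tolist(),round(r['p'],2)) for r in place_of(t,s)])
E
```

```text
{'t': 0.0, 'q': array([59.112,  3.026, 80.313,  0.   , 96.749, -4.028]), 'qd': array([ 0.038, -0.032,  0.001,  0.034, -0.061,  0.06 ]), 'joint_torque': array([ -0.   , -38.167, -36.019,  -0.   ,   0.006,  -0.   ]), 'tcp_pos': array([0.237, 0.468, 0.206]), 'orientation': array([[ 0.892, -0.001,  0.452],
       [-0.452, -0.001,  0.892],
       [-0.   , -1.   , -0.002]]), 'contact_force': array([-0.074,  0.088, -0.001]), 'wrist_torque': array([ 0.015, -0.003,  0.019]), 'finger_gap': 1.0005138623705936}
scene slug0_center [([208.0, 271.0], 0.72)]
scene unit [([371.0, 213.0], 0.59)]
scene tray_floor [([376.0, 181.0], 0.9)]
scene lever_pivot [([354.0, 219.0], 0.63), ([381.0, 164.0], 0.2)]
scene lever_bar [([324.0, 211.0], 0.6)]
scene magnet [([386.0, 165.0], 0.71), ([207.0, 270.0], 0.39)]
scene spike [([371.0, 263.0], 0.57), ([228.0, 285.0], 0.19)]
scene knob [([340.0, 177.0], 0.51)]
scene shield [([333.0, 283.0], 0.73), ([256.0, 276.0], 0.19)]
side slug0_center [([413.0, 164.0], 0.53), ([365.0, 167.0], 0.37)]
side unit [([257.0, 266.0], 0.97)]
side tray_floor [([251.0, 239.0], 0.56)]
side lever_pivot []
side lever_bar [([315.0, 214.0], 0.51)]
side magnet [([229.0, 394.0], 0.92)]
side spike []
side knob []
side shield [([299.0, 183.0], 0.73)]
wrist slug0_center []
wrist unit []
wrist tray_floor []
wrist lever_pivot []
wrist lever_bar []
wrist magnet [([368.0, 293.0], 0.8)]
wrist spike []
wrist knob [([251.0, 289.0], 0.67)]
wrist shield []
```

View pics/scene0.png

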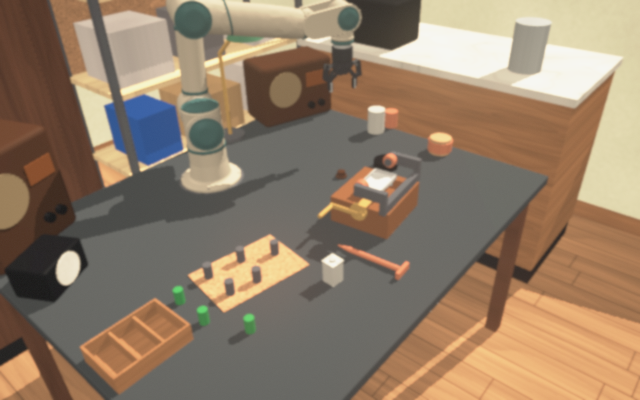

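View pics/side0.png

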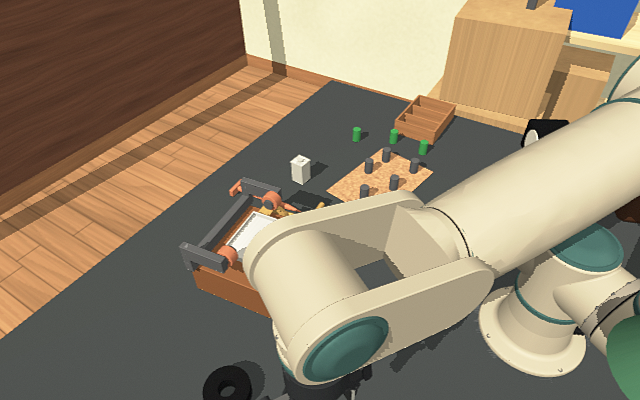

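View pics/wrist0.png

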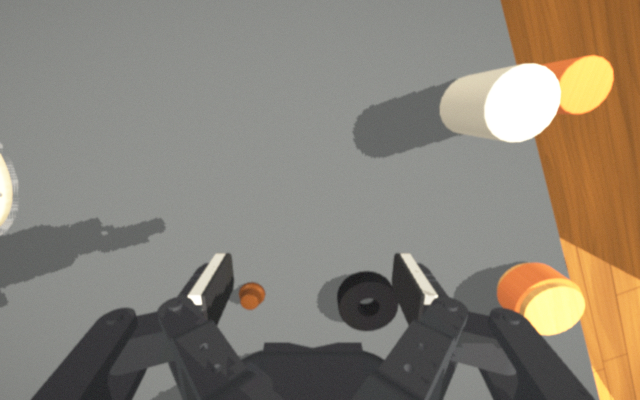

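Run:
```python
from h import *
np.set_printoptions(precision=3,suppress=True)
a=snapshot('scene');b=snapshot('side');w=snapshot('wrist')
print(a['K'],np.linalg.inv(a['world_to_cam']));print(np.linalg.inv(b['world_to_cam']));print(w['K'],w['T_tool_cam'])
for n,s in(('scene',a),('side',b)):
  for t in ['slug0_center','unit','tray_floor','lever','lever_bar']:
    print(n,t,[(np.round(r['centre']).tolist(),round(r['p'],2),int(r['pixels'].sum())) for r in silhouettes(t,s)])
  cv2.imwrite(f'pics/{n}_up.png',cv2.resize(s['color'][130:330,140:460] if n=='scene' else s['color'][120:320,180:500],(800,500),interpolation=cv2.INTER_CUBIC)[:,:,::-1])
```

```text
[[517.604   0.    321.88 ]
 [  0.    517.604 205.297]
 [  0.      0.      1.   ]] [[ 0.765  0.34  -0.547  1.375]
 [ 0.643 -0.433  0.632 -0.977]
 [-0.022 -0.835 -0.55   0.941]
 [ 0.     0.     0.     1.   ]]
[[-0.846 -0.359  0.395  0.108]
 [-0.533  0.585 -0.611  0.657]
 [-0.011 -0.727 -0.686  0.832]
 [ 0.     0.     0.     1.   ]]
[[277.763   0.    312.371]
 [  0.    277.763 199.891]
 [  0.      0.      1.   ]] [[ 0.001  0.949  0.316 -0.082]
 [-0.    -0.316  0.949 -0.167]
 [ 1.    -0.    -0.    -0.001]
 [ 0.     0.     0.     1.   ]]
scene slug0_center [([206.0, 272.0], 0.73, 161), ([376.0, 181.0], 0.27, 539)]
scene unit [([378.0, 200.0], 0.94, 5034), ([378.0, 163.0], 0.23, 210)]
scene tray_floor [([375.0, 180.0], 0.96, 465), ([380.0, 260.0], 0.44, 463)]
scene lever [([349.0, 207.0], 0.64, 395)]
scene lever_bar [([352.0, 212.0], 0.69, 354)]
side slug0_center [([413.0, 164.0], 0.64, 122)]
side unit [([236.0, 248.0], 0.9, 6203)]
side tray_floor [([248.0, 231.0], 0.92, 924)]
side lever []
side lever_bar [([281.0, 210.0], 0.59, 107)]
```

View pics/scene_up.png

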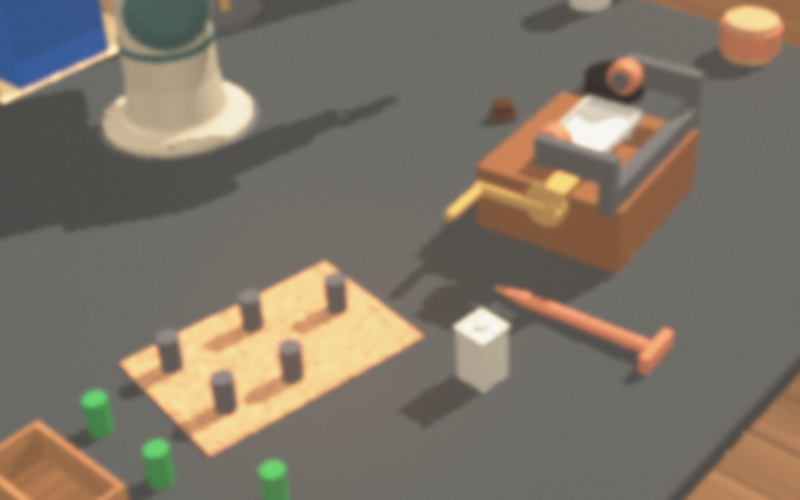

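Run:
```python
from h import *
np.set_printoptions(precision=3,suppress=True)
a=snapshot('scene');b=snapshot('side')
for px in [(208,271),(240,255),(274,248),(229,287),(256,275)]: print(px,onz(a,px,.026))
for px in [(369,166),(386,155),(415,165),(364,191),(394,182)]: print(px,onz(b,px,.026))
for n,s,z in(('scene',a,0),('side',b,0)):
  pass
print('tray',onz(a,(376,181),.11),onz(b,(251,239),.11))
print('bar',onz(a,(324,211),.075),onz(b,(315,214),.075))
print('pivot',onz(a,(354,219),.075))
print('unit',onz(a,(371,213),0),onz(b,(257,266),0))
print('knob',onz(a,(340,177),0),'magnet',onz(a,(386,165),0),onz(b,(229,394),0),'shield',onz(a,(333,283),0),onz(b,(299,183),0),'spike',onz(a,(371,263),0))
```

```text
(208, 271) [ 0.43  -0.365  0.026]
(240, 255) [ 0.447 -0.264  0.026]
(274, 248) [ 0.5   -0.181  0.026]
(229, 287) [ 0.523 -0.372  0.026]
(256, 275) [ 0.544 -0.295  0.026]
(369, 166) [ 0.54  -0.293  0.026]
(386, 155) [ 0.521 -0.37   0.026]
(415, 165) [ 0.425 -0.37   0.026]
(364, 191) [ 0.5   -0.184  0.026]
(394, 182) [ 0.444 -0.264  0.026]
tray [0.592 0.189 0.11 ] [0.599 0.182 0.11 ]
bar [ 0.538 -0.002  0.075] [0.539 0.008 0.075]
pivot [0.634 0.021 0.075]
unit [0.592 0.168 0.   ] [0.605 0.173 0.   ]
knob [0.371 0.287 0.   ] magnet [0.451 0.462 0.   ] [0.455 0.449 0.   ] shield [ 0.707 -0.168  0.   ] [ 0.694 -0.143  0.   ] spike [ 0.738 -0.036  0.   ]
```

```bash
cat >> h.py <<'E'
from scipy.spatial.transform import Rotation as Rn
def Rdown(a):
    a=np.radians(a);c,s=np.cos(a),np.sin(a)
    return np.array([[s,0,c],[-c,0,s],[0,-1,0.]])
def plan(p1,a1,N,p0=None,R0=None):
    o=get_obs()
    p=np.array(o['tcp_pos'] if p0 is None else p0,float); R=np.array(o['orientation']) if R0 is None else R0
    R1=Rdown(a1); tw=Rn.from_matrix(R.T@R1).as_rotvec()/N; st=(np.array(p1)-p)/N
    p_t=p.copy();L=[];T=[]
    for i in range(N):
        p_t=p_t+st
        l=np.round(R.T@(p_t-p)*1000,0); t=np.round(np.degrees(tw),1)
        p=p+R@l/1000; R=R@Rn.from_rotvec(np.radians(t)).as_matrix()
        L.append(l.astype(int).tolist());T.append(t.tolist())
    print('lin',L);print('tw',T);print('end',np.round(p,4)); return p,R
E
python3 - <<'E'
from h import *
p,R=plan([0.40,0.31,0.36],10,8)
plan([0.60,0.11,0.36],10,8,p,R)
E
```

```text
lin [[27, -19, -8], [28, -19, -6], [28, -19, -2], [29, -20, 1], [28, -19, 5], [27, -19, 8], [26, -19, 10], [25, -19, 14]]
tw [[-0.0, 6.6, 0.0], [-0.0, 6.6, 0.0], [-0.0, 6.6, 0.0], [-0.0, 6.6, 0.0], [-0.0, 6.6, 0.0], [-0.0, 6.6, 0.0], [-0.0, 6.6, 0.0], [-0.0, 6.6, 0.0]]
end [0.3999 0.3102 0.3598]
lin [[29, 0, 20], [29, 0, 20], [29, 0, 20], [29, 0, 20], [30, 0, 21], [29, 0, 20], [29, 0, 20], [29, 0, 20]]
tw [[-0.0, 0.0, -0.0], [-0.0, 0.0, -0.0], [-0.0, 0.0, -0.0], [-0.0, 0.0, -0.0], [-0.0, 0.0, -0.0], [-0.0, 0.0, -0.0], [-0.0, 0.0, -0.0], [-0.0, 0.0, -0.0]]
end [0.6001 0.1098 0.3598]
```

>>> send_rows(hand=[100, 100, 100, 100, 100, 100, 100, 100, 100, 100], linear=[[27, -19, -8], [28, -19, -6], [28, -19, -2], [29, -20, 1], [28, -19, 5], [27, -19, 8], [26, -19, 10], [25, -19, 14], [29, 0, 20], [29, 0, 20]], twist=[[0, 6.6, 0], [0, 6.6, 0], [0, 6.6, 0], [0, 6.6, 0], [0, 6.6, 0], [0, 6.6, 0], [0, 6.6, 0], [0, 6.6, 0], [0, 0, 0], [0, 0, 0]], grip_force=40)

```text
t: 3.08
tcp_pos: [0.4508, 0.2594, 0.3616]
orientation: [[0.18, 0.003, 0.984], [-0.984, 0.002, 0.18], [-0.001, -1.0, 0.003]]
contact_force: [0.2, 1.2, 0.1]
finger_gap: 1.001
```

>>> send_rows(hand=[60, 60, 60, 60, 60, 60, 60, 60, 60, 60], linear=[[29, 0, 20], [29, 0, 20], [29, 0, 20], [29, 0, 20], [29, 0, 20], [29, 0, 20], [0, 0, 0], [0, 0, 0], [0, 0, 0], [0, 0, 0]], twist=[[0, 0, 0], [0, 0, 0], [0, 0, 0], [0, 0, 0], [0, 0, 0], [0, 0, 0], [0, 0, 0], [0, 0, 0], [0, 0, 0], [0, 0, 0]])

```text
t: 3.92
tcp_pos: [0.5984, 0.1116, 0.3605]
orientation: [[0.181, 0.001, 0.984], [-0.984, 0.0, 0.181], [-0.0, -1.0, 0.001]]
contact_force: [-0.0, -0.2, -0.3]
finger_gap: 0.599
```

Run:
```python
from h import *
np.set_printoptions(precision=3,suppress=True)
o=get_obs(); print(o['t'],o['q'],o['tcp_pos'],o['finger_gap'])
w=snapshot('wrist');save(w,'wrist1')
b=snapshot('side');save(b,'side1')
for t,z in [('tray_floor',.11),('unit',0),('lever_pivot',.075),('lever_bar',.075),('knob',0)]:
    print(t,[(np.round(r['centre']).tolist(),round(r['p'],2),onz(w,r['centre'],z,o)) for r in place_of(t,w)],[(np.round(r['centre']).tolist(),round(r['p'],2),onz(b,r['centre'],z)) for r in place_of(t,b)])
```

```text
3.9167 [  7.08   19.107  44.487   0.017 116.346  -3.327] [0.598 0.112 0.361] 0.5988503324101125
tray_floor [([325.0, 119.0], 0.73, array([0.604, 0.178, 0.11 ]))] [([251.0, 239.0], 0.85, array([0.6  , 0.181, 0.11 ])), ([228.0, 395.0], 0.31, array([0.409, 0.478, 0.11 ]))]
unit [([320.0, 118.0], 0.85, array([0.6  , 0.176, 0.   ]))] [([260.0, 267.0], 0.6, array([0.596, 0.171, 0.   ]))]
lever_pivot [] []
lever_bar [([268.0, 214.0], 0.55, array([0.539, 0.004, 0.075]))] [([314.0, 210.0], 0.85, array([ 0.55 , -0.002,  0.075])), ([395.0, 184.0], 0.74, array([ 0.418, -0.201,  0.075])), ([252.0, 238.0], 0.67, array([0.621, 0.156, 0.075]))]
knob [([195.0, 16.0], 0.82, array([0.369, 0.296, 0.   ]))] [([309.0, 348.0], 0.75, array([0.377, 0.287, 0.   ]))]
```

View pics/wrist1.png

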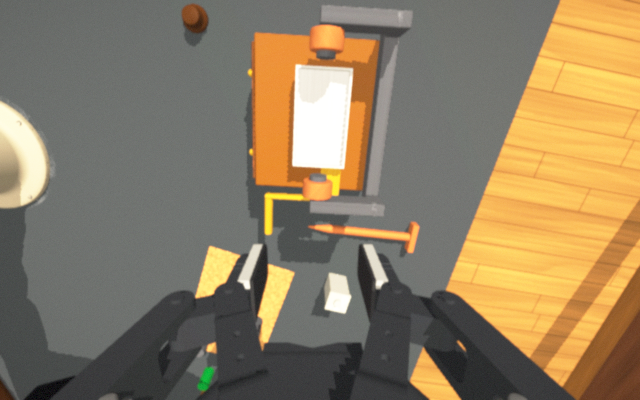

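View pics/side1.png

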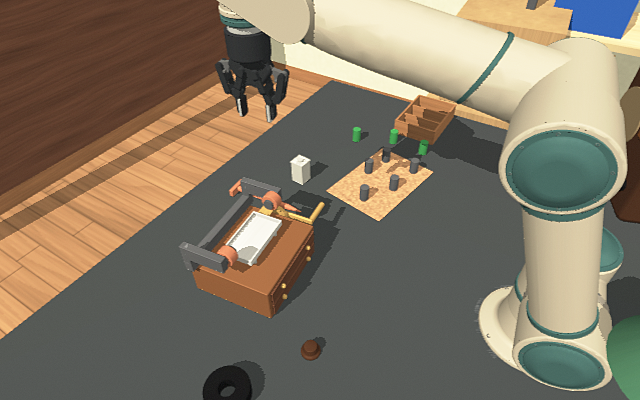

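Run:
```python
from h import *
im=cv2.imread('pics/wrist1.png')
cv2.imwrite('pics/w1z.png',cv2.resize(im[20:245,240:420],None,fx=2.6*1.0,fy=2.6,interpolation=cv2.INTER_CUBIC))
```

```text
(no output)
```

View pics/w1z.png

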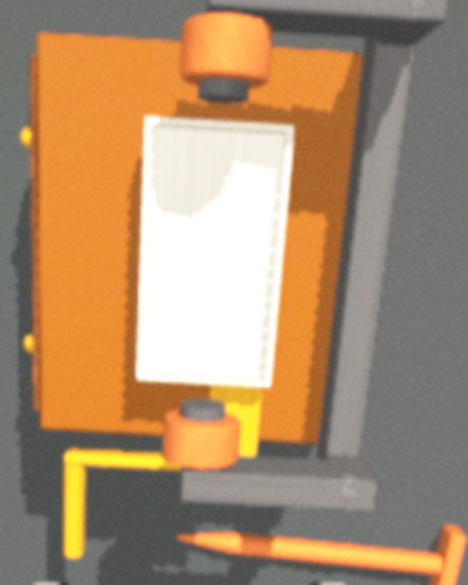

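Run:
```python
from h import *
np.set_printoptions(precision=4,suppress=True)
o=get_obs(); w=snapshot('wrist')
f=lambda x,y,z: onz(w,(240+x/2.6,20+y/2.6),z,o)
def an(v,ref=0): return np.degrees(np.arctan2(v[1],v[0]))-ref
T=[f(*c,.12) for c in [(145,116),(294,126),(272,387),(136,381)]]
print(np.array(T),np.mean(T,0)); print([an(T[i]-T[j],r) for i,j,r in((1,0,0),(2,3,0),(0,3,90),(1,2,90))],[np.linalg.norm(T[i]-T[j]) for i,j in((1,0),(2,3),(0,3),(1,2))])
U=[f(*c,.09) for c in [(38,33),(362,52),(318,442),(40,430)]]
print(np.array(U),np.mean(U,0)); print([an(U[i]-U[j],r) for i,j,r in((1,0,0),(2,3,0),(0,3,90),(1,2,90))],[np.linalg.norm(U[i]-U[j]) for i,j in((1,0),(2,3),(0,3),(1,2))])
B=[f(74,455,.082),f(74,555,.082)];print('bar',np.array(B),an(B[0]-B[1],90))
```

```text
[[0.5523 0.239  0.12  ]
 [0.6282 0.2481 0.12  ]
 [0.6464 0.1132 0.12  ]
 [0.5693 0.1027 0.12  ]] [0.5991 0.1758 0.12  ]
[np.float64(6.826894098168643), np.float64(7.753857393916443), np.float64(7.091075971533101), np.float64(7.665038310329351)] [np.float64(0.0764405730068676), np.float64(0.07780843460132315), np.float64(0.1373561498110611), np.float64(0.13611047893151929)]
[[0.4877 0.2719 0.09  ]
 [0.6592 0.2941 0.09  ]
 [0.6871 0.0783 0.09  ]
 [0.5139 0.0548 0.09  ]] [0.587  0.1748 0.09  ]
[np.float64(7.355938542723236), np.float64(7.749252914114311), np.float64(6.884692475783837), np.float64(7.365397613281502)] [np.float64(0.17289758814328487), np.float64(0.17473646324114836), np.float64(0.21871301636890547), np.float64(0.217506129823943)]
bar [[ 0.5362  0.0396  0.082 ]
 [ 0.5454 -0.0307  0.082 ]] 7.456393377779605
```

Run:
```python
from h import *
plan([0.49,-0.33,0.30],7.4,13)
```

```text
lin [[32, 5, -14], [32, 4, -15], [32, 5, -14], [32, 4, -14], [32, 5, -14], [32, 5, -13], [32, 4, -14], [32, 5, -14], [32, 4, -13], [33, 5, -13], [32, 5, -13], [32, 4, -14], [33, 5, -13]]
tw [[-0.0, 0.2, -0.0], [-0.0, 0.2, -0.0], [-0.0, 0.2, -0.0], [-0.0, 0.2, -0.0], [-0.0, 0.2, -0.0], [-0.0, 0.2, -0.0], [-0.0, 0.2, -0.0], [-0.0, 0.2, -0.0], [-0.0, 0.2, -0.0], [-0.0, 0.2, -0.0], [-0.0, 0.2, -0.0], [-0.0, 0.2, -0.0], [-0.0, 0.2, -0.0]]
end [ 0.4896 -0.3303  0.2998]
```

>>> send_rows(hand=[60, 60, 60, 60, 60, 60, 60, 60, 60, 60], linear=[[32, 5, -14], [32, 4, -15], [32, 5, -14], [32, 4, -14], [32, 5, -14], [32, 5, -13], [32, 4, -14], [32, 5, -14], [32, 4, -13], [33, 5, -13]], twist=[[0, 1, 0], [0, 1, 0], [0, 1, 0], [0, 0, 0], [0, 0, 0], [0, 0, 0], [0, 0, 0], [0, 0, 0], [0, 0, 0], [0, 0, 0]])

```text
t: 5.4
tcp_pos: [0.5059, -0.2278, 0.3139]
orientation: [[0.128, 0.001, 0.992], [-0.992, -0.0, 0.128], [0.0, -1.0, 0.001]]
contact_force: [1.0, 0.3, 0.5]
finger_gap: 0.6
```

>>> send_rows(hand=[60, 60, 60, 60, 60, 60, 60, 60, 60, 60], linear=[[32, 5, -13], [32, 4, -14], [33, 5, -13], [0, 0, 0], [0, 0, 0], [0, 0, 0], [0, 0, 0], [0, 0, 0], [0, 0, 0], [0, 0, 0]], twist=[[0, 0, 0], [0, 0, 0], [0, 0, 0], [0, 0, 0], [0, 0, 0], [0, 0, 0], [0, 0, 0], [0, 0, 0], [0, 0, 0], [0, 0, 0]])

```text
t: 6.23
tcp_pos: [0.4798, -0.3269, 0.3001]
orientation: [[0.129, 0.0, 0.992], [-0.992, -0.0, 0.129], [0.0, -1.0, 0.0]]
contact_force: [0.2, 0.3, 0.2]
finger_gap: 0.599
```

Run:
```python
from h import *
np.set_printoptions(precision=4,suppress=True)
o=get_obs(); print(o['t'],o['q'],o['tcp_pos'],o['finger_gap'])
w=snapshot('wrist');save(w,'wrist2')
for r in place_of('slug0_center',w): print(np.round(r['centre']),round(r['p'],2),onz(w,r['centre'],.026,o))
for r in silhouettes('slug0_center',w): print('s',np.round(r['centre']),round(r['p'],2),onz(w,r['centre'],.026,o))
```

```text
6.2333 [-37.9202  12.1965  59.6563   0.0075 108.1175 -45.3305] [ 0.4798 -0.3269  0.3001] 0.598568534553592
[278. 179.] 0.54 [ 0.4275 -0.365   0.026 ]
s [279. 178.] 0.59 [ 0.429  -0.3627  0.026 ]
s [335. 187.] 0.23 [ 0.5217 -0.3651  0.026 ]
```

View pics/wrist2.png

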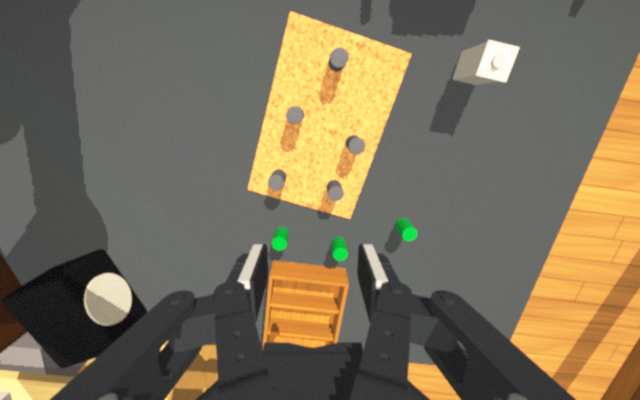

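Run:
```python
from h import *
im=cv2.imread('pics/wrist2.png')
cv2.imwrite('pics/w2z.png',cv2.resize(im[40:210,240:390],None,fx=3.5,fy=3.5,interpolation=cv2.INTER_CUBIC))
```

```text
(no output)
```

View pics/w2z.png

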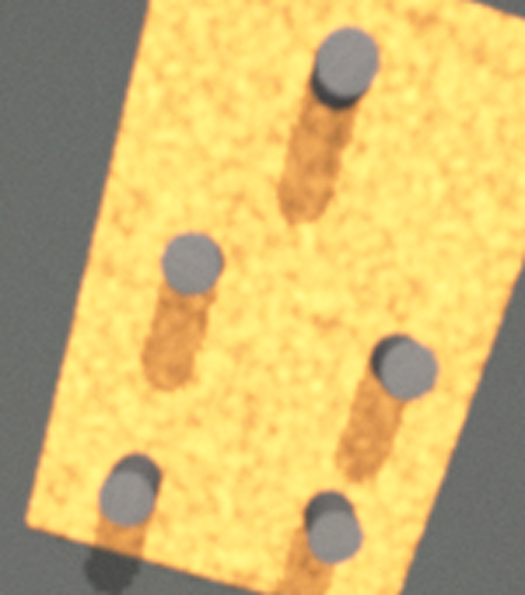

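Run:
```python
from h import *
np.set_printoptions(precision=4,suppress=True)
o=get_obs(); w=snapshot('wrist')
for x,y in [(347,62),(193,264),(407,369),(128,495),(334,531)]: print(onz(w,(240+x/3.5,40+y/3.5),.048,o))
print('via');p,R=plan([0.543,-0.292,0.10],7.4,6);plan([0.543,-0.292,0.018],7.4,3,p,R)
```

```text
[ 0.4963 -0.1794  0.048 ]
[ 0.4452 -0.2616  0.048 ]
[ 0.5403 -0.2925  0.048 ]
[ 0.4272 -0.3629  0.048 ]
[ 0.5205 -0.3677  0.048 ]
via
lin [[-4, 33, 11], [-5, 34, 11], [-4, 33, 12], [-5, 33, 11], [-4, 34, 11], [-5, 33, 11]]
tw [[-0.0, -0.0, -0.0], [-0.0, -0.0, -0.0], [-0.0, -0.0, -0.0], [-0.0, -0.0, -0.0], [-0.0, -0.0, -0.0], [-0.0, -0.0, -0.0]]
end [ 0.5425 -0.292   0.0999]
lin [[0, 27, 0], [0, 28, 0], [0, 27, 0]]
tw [[-0.0, -0.0, -0.0], [-0.0, -0.0, -0.0], [-0.0, -0.0, -0.0]]
end [ 0.5425 -0.292   0.0179]
```

>>> send_rows(hand=[60, 60, 60, 60, 60, 60, 60, 60, 60, 60], linear=[[-4, 33, 11], [-5, 34, 11], [-4, 33, 11], [-5, 33, 11], [-4, 34, 11], [-5, 33, 10], [0, 27, 0], [0, 28, 0], [0, 27, 0], [0, 0, 0]], twist=[[0, 0, 0], [0, 0, 0], [0, 0, 0], [0, 0, 0], [0, 0, 0], [0, 0, 0], [0, 0, 0], [0, 0, 0], [0, 0, 0], [0, 0, 0]])

```text
t: 7.27
tcp_pos: [0.537, -0.2903, 0.0111]
orientation: [[0.128, -0.009, 0.992], [-0.992, 0.006, 0.128], [-0.007, -1.0, -0.009]]
contact_force: [-1.2, 1.2, -1.2]
finger_gap: 0.604
```

>>> send_rows(hand=[20, 20, 20, 20, 20, 20, 20, 20, 20, 20], linear=[[0, 0, 0], [0, 0, 0], [0, 0, 0], [0, 0, 0], [0, 0, 0], [0, 0, 0], [0, -10, 0], [0, -30, 0], [0, -30, 0], [0, -30, 0]], twist=[[0, 0, 0], [0, 0, 0], [0, 0, 0], [0, 0, 0], [0, 0, 0], [0, 0, 0], [0, 0, 0], [0, 0, 0], [0, 0, 0], [0, 0, 0]])

```text
t: 8.1
tcp_pos: [0.5398, -0.2922, 0.119]
orientation: [[0.128, -0.001, 0.992], [-0.992, 0.001, 0.128], [-0.001, -1.0, -0.001]]
contact_force: [0.4, -0.2, -1.4]
finger_gap: 0.26
```

Run:
```python
from h import *
np.set_printoptions(precision=4,suppress=True)
o=get_obs(); print(o['t'],o['q'],o['tcp_pos'],o['finger_gap'],o['contact_force'])
w=snapshot('wrist');save(w,'wrist3')
```

```text
8.1 [-31.8745  19.6923  71.3038   0.0045  89.0972 -39.2137] [ 0.5398 -0.2922  0.119 ] 0.2603195949776215 [ 0.4034 -0.1765 -1.3546]
```

View pics/wrist3.png

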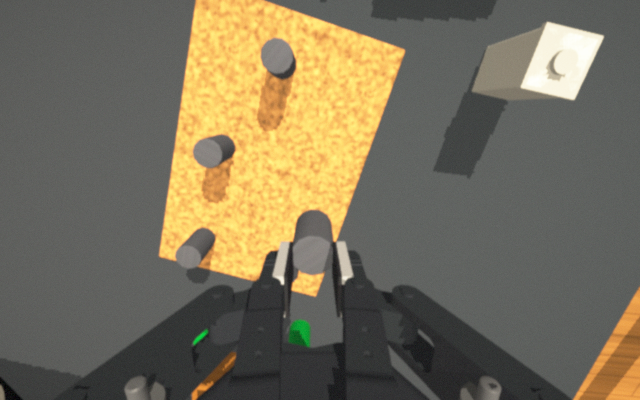

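Run:
```python
from h import *
np.set_printoptions(precision=4,suppress=True)
o=get_obs(); w=snapshot('wrist')
p=onz(w,(312,257),o['tcp_pos'][2]+.03,o); print(p,o['orientation'].T@(p-o['tcp_pos']))
p,R=plan([0.545,-0.24,0.24],7.4,4)
p,R=plan([0.5944,0.2127,0.24],7.4,13,p,R)
plan([0.5944,0.2127,0.126],7.4,5,p,R)
```

```text
[ 0.5411 -0.2923  0.1572] [-0.0016 -0.03   -0.001 ]
lin [[-13, -29, 3], [-13, -29, 2], [-14, -28, 2], [-13, -29, 3]]
tw [[-0.1, -0.0, 0.1], [-0.1, -0.0, 0.1], [-0.1, -0.0, 0.1], [-0.1, -0.0, 0.1]]
end [ 0.5452 -0.2398  0.24  ]
lin [[-34, 0, 8], [-34, 0, 8], [-34, 0, 9], [-34, 0, 8], [-34, 0, 8], [-34, 0, 8], [-34, 0, 8], [-34, 0, 9], [-34, 0, 8], [-34, 0, 8], [-34, 0, 8], [-34, 0, 8], [-34, 0, 9]]
tw [[-0.0, -0.0, -0.0], [-0.0, -0.0, -0.0], [-0.0, -0.0, -0.0], [-0.0, -0.0, -0.0], [-0.0, -0.0, -0.0], [-0.0, -0.0, -0.0], [-0.0, -0.0, -0.0], [-0.0, -0.0, -0.0], [-0.0, -0.0, -0.0], [-0.0, -0.0, -0.0], [-0.0, -0.0, -0.0], [-0.0, -0.0, -0.0], [-0.0, -0.0, -0.0]]
end [0.5949 0.2123 0.2402]
lin [[0, 23, 0], [0, 23, 0], [0, 23, 0], [0, 22, 0], [0, 23, -1]]
tw [[-0.0, -0.0, -0.0], [-0.0, -0.0, -0.0], [-0.0, -0.0, -0.0], [-0.0, -0.0, -0.0], [-0.0, -0.0, -0.0]]
end [0.594  0.2122 0.1262]
```

Run:
```python
from h import *
np.set_printoptions(precision=4,suppress=True)
for i in range(3): print(get_obs()['t'],get_obs()['tcp_pos']); snapshot('side')
print(get_obs()['tcp_pos'])
p,R=plan([0.545,-0.24,0.24],7.4,4)
```

```text
8.2 [ 0.5428 -0.294   0.1252]
8.25 [ 0.5417 -0.2933  0.1216]
8.3 [ 0.5406 -0.2927  0.1188]
[ 0.5399 -0.2922  0.117 ]
lin [[-13, -31, 3], [-13, -30, 3], [-12, -31, 3], [-13, -31, 3]]
tw [[0.0, -0.0, -0.0], [0.0, -0.0, -0.0], [0.0, -0.0, -0.0], [0.0, -0.0, -0.0]]
end [ 0.5454 -0.2402  0.2401]
```

>>> send_rows(hand=[20, 20, 20, 20, 20, 20, 20, 20, 20, 20], linear=[[-13, -31, 3], [-13, -30, 3], [-12, -31, 3], [-13, -31, 3], [-34, 0, 8], [-34, 0, 8], [-34, 0, 9], [-34, 0, 8], [-34, 0, 8], [-34, 0, 8]], twist=[[0, 0, 0], [0, 0, 0], [0, 0, 0], [0, 0, 0], [0, 0, 0], [0, 0, 0], [0, 0, 0], [0, 0, 0], [0, 0, 0], [0, 0, 0]])

```text
t: 9.18
tcp_pos: [0.5675, -0.0301, 0.2386]
orientation: [[0.128, -0.004, 0.992], [-0.992, 0.001, 0.128], [-0.001, -1.0, -0.004]]
contact_force: [0.2, -0.4, -2.0]
finger_gap: 0.263
```

>>> send_rows(hand=[20, 20, 20, 20, 20, 20, 20, 20, 20, 20], linear=[[-34, 0, 8], [-34, 0, 9], [-34, 0, 8], [-34, 0, 8], [-30, 0, 8], [-20, 0, 6], [-15, 0, 3], [-7, 0, 0], [0, 0, 0], [0, 0, 0]], twist=[[0, 0, 0], [0, 0, 0], [0, 0, 0], [0, 0, 0], [0, 0, 0], [0, 0, 0], [0, 0, 0], [0, 0, 0], [0, 0, 0], [0, 0, 0]])

```text
t: 10.02
tcp_pos: [0.5912, 0.18, 0.2402]
orientation: [[0.127, -0.001, 0.992], [-0.992, -0.001, 0.127], [0.001, -1.0, -0.001]]
contact_force: [1.0, -0.2, -1.9]
finger_gap: 0.262
```

Run:
```python
from h import *
np.set_printoptions(precision=4,suppress=True)
w=snapshot('wrist');save(w,'wrist4')
snapshot('side');o=get_obs();print(o['t'],o['tcp_pos'],o['qd'],o['q'])
plan([0.5944,0.2127,0.126],7.4,5)
```

```text
10.1167 [0.5914 0.1794 0.2408] [-0.1022 -0.1473 -0.1423  0.1822 -0.0381  0.1121] [ 13.4641  18.0787  59.4092  -0.0183 102.5206   6.2147]
lin [[-7, 23, 1], [-6, 23, 2], [-7, 23, 1], [-6, 23, 2], [-7, 23, 1]]
tw [[0.0, -0.0, 0.0], [0.0, -0.0, 0.0], [0.0, -0.0, 0.0], [0.0, -0.0, 0.0], [0.0, -0.0, 0.0]]
end [0.5942 0.213  0.1258]
```

View pics/wrist4.png

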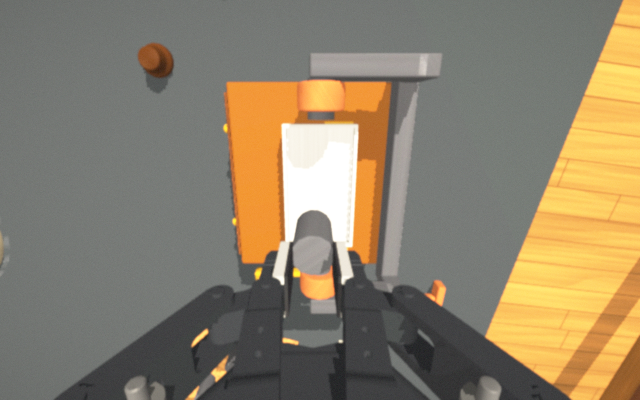

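Run:
```python
from h import *
np.set_printoptions(precision=4,suppress=True)
o=get_obs();w=snapshot('wrist')
C=np.array([onz(w,c,.12,o) for c in [(282,124),(358,124),(353,246),(285,242)]]);print(C,C.mean(0))
print([(r['p'],onz(w,r['centre'],.11,o)) for r in place_of('tray_floor',w)])
```

```text
[[0.5523 0.2399 0.12  ]
 [0.6277 0.2494 0.12  ]
 [0.6461 0.1145 0.12  ]
 [0.5677 0.1097 0.12  ]] [0.5985 0.1784 0.12  ]
[]
```

>>> send_rows(hand=[20, 20, 20, 20, 20, 20, 20, 20, 20, 20], linear=[[-7, 20, 1], [-9, 28, 2], [-9, 26, 1], [-5, 19, 2], [-3, 11, 1], [0, 6, 0], [0, 3, 0], [0, 0, 0], [0, 0, 0], [0, 0, 0]], twist=[[0, 0, 0], [0, 0, 0], [0, 0, 0], [0, 0, 0], [0, 0, 0], [0, 0, 0], [0, 0, 0], [0, 0, 0], [0, 0, 0], [0, 0, 0]])

```text
t: 11.05
tcp_pos: [0.5948, 0.2143, 0.1295]
orientation: [[0.127, 0.003, 0.992], [-0.992, 0.001, 0.127], [-0.0, -1.0, 0.003]]
contact_force: [-0.6, 0.5, -2.3]
finger_gap: 0.26
```

>>> send_rows(hand=[20, 20, 20, 20, 20, 20, 20, 20, 20, 20], linear=[[0, 1, 0], [0, 0, 0], [0, 1, 0], [0, 0, 0], [0, 0, 0], [0, 0, 0], [0, 0, 0], [0, 0, 0], [0, 0, 0], [0, 0, 0]], twist=[[0, 0, 0], [0, 0, 0], [0, 0, 0], [0, 0, 0], [0, 0, 0], [0, 0, 0], [0, 0, 0], [0, 0, 0], [0, 0, 0], [0, 0, 0]])

```text
t: 11.88
tcp_pos: [0.5942, 0.2145, 0.1261]
orientation: [[0.128, 0.001, 0.992], [-0.992, 0.0, 0.128], [-0.0, -1.0, 0.001]]
contact_force: [0.5, 0.7, 0.7]
finger_gap: 0.262
```

Run:
```python
from h import *
w=snapshot('wrist');save(w,'wrist5')
```

```text
(no output)
```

View pics/wrist5.png

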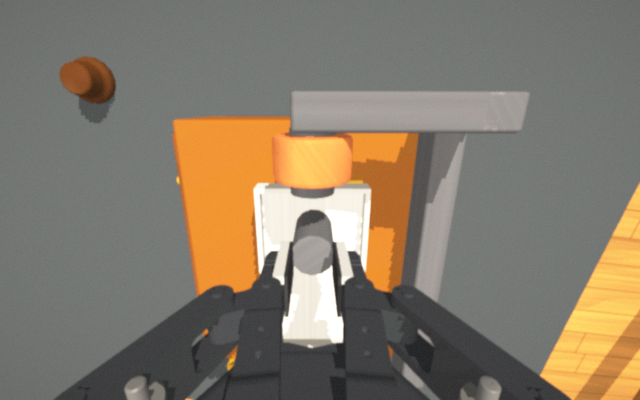

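>>> send_rows(hand=[60, 60, 60, 60, 60, 60, 60, 60, 60, 60], linear=[[0, 0, 0], [0, 0, 0], [0, 0, 0], [0, 0, 0], [0, -10, 0], [0, -30, 0], [0, -36, 0], [15, -30, 0], [30, -8, -3], [36, 0, -8]], twist=[[0, 0, 0], [0, 0, 0], [0, 0, 0], [0, 0, 0], [0, 0, 0], [0, 0, 0], [0, 0, 0], [0, 0, 0], [0, 0, 0], [0, 0, 0]])

```text
t: 12.77
tcp_pos: [0.5947, 0.1335, 0.2448]
orientation: [[0.131, 0.008, 0.991], [-0.991, 0.002, 0.131], [-0.001, -1.0, 0.008]]
contact_force: [0.8, -0.5, -0.9]
finger_gap: 0.605
```

Run:
```python
from h import *
np.set_printoptions(precision=4,suppress=True)
b=snapshot('side');save(b,'side2');w=snapshot('wrist');save(w,'wrist6');get_obs()
snapshot('side')
o=get_obs();print(o['t'],o['tcp_pos'],o['finger_gap'])
p,R=plan([0.496,-0.179,0.20],7.4,9)
plan([0.496,-0.179,0.02],7.4,5,p,R)
im=np.hstack([w['color'],b['color']])[:,:,::-1]
cv2.imwrite('pics/d6.png',cv2.resize(im,(800,250)))
```

```text
12.9167 [0.5937 0.1307 0.2413] 0.5932455476607822
lin [[33, 5, -15], [33, 4, -15], [32, 5, -15], [33, 4, -15], [33, 5, -15], [33, 4, -15], [33, 5, -15], [32, 4, -16], [33, 5, -15]]
tw [[-0.0, -0.0, 0.0], [-0.0, -0.0, 0.0], [-0.0, -0.0, 0.0], [-0.0, -0.0, 0.0], [-0.0, -0.0, 0.0], [-0.0, -0.0, 0.0], [-0.0, -0.0, 0.0], [-0.0, -0.0, 0.0], [-0.0, -0.0, 0.0]]
end [ 0.4956 -0.179   0.2   ]
lin [[0, 36, 0], [0, 36, 0], [0, 36, 0], [0, 36, 0], [0, 36, 0]]
tw [[-0.0, -0.0, 0.0], [-0.0, -0.0, 0.0], [-0.0, -0.0, 0.0], [-0.0, -0.0, 0.0], [-0.0, -0.0, 0.0]]
end [ 0.4959 -0.1789  0.02  ]
```

View pics/d6.png

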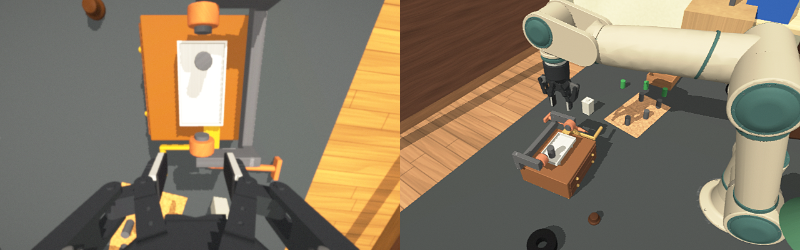

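>>> send_rows(hand=[60, 60, 60, 60, 60, 60, 60, 60, 60, 60], linear=[[33, 5, -15], [33, 4, -15], [32, 5, -15], [33, 4, -15], [33, 5, -15], [33, 4, -15], [33, 5, -15], [32, 4, -16], [20, 20, -10], [10, 30, -5]], twist=[[0, 0, 0], [0, 0, 0], [0, 0, 0], [0, 0, 0], [0, 0, 0], [0, 0, 0], [0, 0, 0], [0, 0, 0], [0, 0, 0], [0, 0, 0]])

```text
t: 13.75
tcp_pos: [0.4968, -0.1768, 0.1566]
orientation: [[0.126, 0.006, 0.992], [-0.992, -0.003, 0.126], [0.004, -1.0, 0.006]]
contact_force: [0.9, 0.6, -0.4]
finger_gap: 0.6
```

>>> send_rows(hand=[60, 60, 60, 60, 60, 60, 60, 60, 60, 60], linear=[[3, 34, 0], [0, 30, 0], [0, 22, 0], [0, 10, 0], [0, 0, 0], [0, 0, 0], [0, 0, 0], [0, 0, 0], [0, 0, 0], [0, 0, 0]], twist=[[0, 0, 0], [0, 0, 0], [0, 0, 0], [0, 0, 0], [0, 0, 0], [0, 0, 0], [0, 0, 0], [0, 0, 0], [0, 0, 0], [0, 0, 0]])

```text
t: 14.58
tcp_pos: [0.4968, -0.1774, 0.0588]
orientation: [[0.128, 0.002, 0.992], [-0.992, -0.001, 0.128], [0.001, -1.0, 0.002]]
contact_force: [-0.6, 0.5, -0.2]
finger_gap: 0.603
```

Run:
```python
from h import *
np.set_printoptions(precision=4,suppress=True)
w=snapshot('wrist');save(w,'wrist7')
o=get_obs();print(o['t'],o['tcp_pos'],o['finger_gap'])
plan([0.496,-0.179,0.019],7.4,2)
```

```text
14.6333 [ 0.4967 -0.1773  0.0585] 0.6002826025525557
lin [[1, 20, 0], [1, 20, -1]]
tw [[-0.0, -0.0, 0.0], [-0.0, -0.0, 0.0]]
end [ 0.496  -0.1795  0.0185]
```

View pics/wrist7.png

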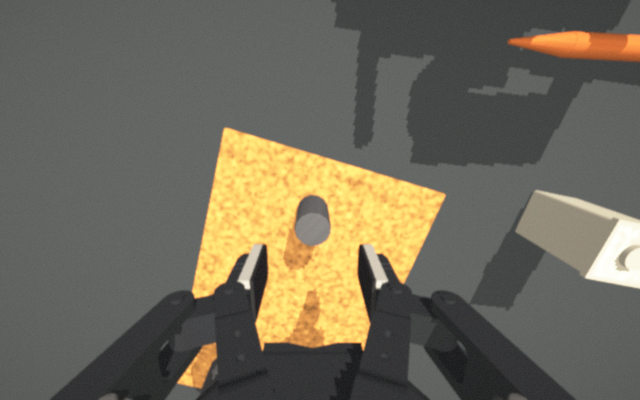

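>>> send_rows(hand=[60, 60, 60, 60, 20, 20, 20, 20, 20, 20], linear=[[1, 15, 0], [1, 15, -1], [0, 8, 0], [0, 2, 0], [0, 0, 0], [0, 0, 0], [0, 0, 0], [0, 0, 0], [0, -5, 0], [0, -20, 0]], twist=[[0, 0, 0], [0, 0, 0], [0, 0, 0], [0, 0, 0], [0, 0, 0], [0, 0, 0], [0, 0, 0], [0, 0, 0], [0, 0, 0], [0, 0, 0]])

```text
t: 15.47
tcp_pos: [0.4934, -0.1784, 0.04]
orientation: [[0.128, -0.006, 0.992], [-0.992, 0.003, 0.128], [-0.003, -1.0, -0.006]]
contact_force: [0.1, 0.2, -2.1]
finger_gap: 0.271
```

Run:
```python
from h import *
np.set_printoptions(precision=4,suppress=True)
snapshot('side');snapshot('side');snapshot('side')
o=get_obs();print(o['t'],o['tcp_pos'],o['finger_gap'])
p,R=plan([0.53,-0.10,0.245],7.4,6)
p,R=plan([0.599,0.177,0.245],7.4,9,p,R)
```

```text
15.6167 [ 0.4966 -0.1798  0.0443] 0.27401732308323906
lin [[-12, -33, 7], [-13, -34, 8], [-12, -33, 7], [-13, -34, 7], [-12, -33, 8], [-13, -34, 7]]
tw [[-0.0, -0.0, 0.0], [-0.0, -0.0, 0.0], [-0.0, -0.0, 0.0], [-0.0, -0.0, 0.0], [-0.0, -0.0, 0.0], [-0.0, -0.0, 0.0]]
end [ 0.53   -0.0995  0.2453]
lin [[-29, 0, 12], [-30, 0, 11], [-29, 0, 12], [-30, 0, 11], [-29, 0, 12], [-30, 0, 11], [-29, 0, 12], [-30, 0, 11], [-29, 0, 12]]
tw [[-0.0, -0.0, 0.0], [-0.0, -0.0, 0.0], [-0.0, -0.0, 0.0], [-0.0, -0.0, 0.0], [-0.0, -0.0, 0.0], [-0.0, -0.0, 0.0], [-0.0, -0.0, 0.0], [-0.0, -0.0, 0.0], [-0.0, -0.0, 0.0]]
end [0.5993 0.1766 0.2451]
```

>>> send_rows(hand=[20, 20, 20, 20, 20, 20, 20, 20, 20, 20], linear=[[-12, -33, 7], [-13, -34, 8], [-12, -33, 7], [-13, -34, 7], [-12, -33, 8], [-13, -34, 7], [-35, 0, 14], [-35, 0, 14], [-35, 0, 14], [-35, 0, 14]], twist=[[0, 0, 0], [0, 0, 0], [0, 0, 0], [0, 0, 0], [0, 0, 0], [0, 0, 0], [0, 0, 0], [0, 0, 0], [0, 0, 0], [0, 0, 0]])

```text
t: 16.45
tcp_pos: [0.5674, 0.0483, 0.2427]
orientation: [[0.127, -0.001, 0.992], [-0.992, 0.0, 0.127], [-0.0, -1.0, -0.001]]
contact_force: [0.7, -0.6, -1.9]
finger_gap: 0.269
```

>>> send_rows(hand=[20, 20, 20, 20, 20, 20, 20, 20, 20, 20], linear=[[-35, 0, 14], [-35, 0, 14], [-30, 0, 12], [-17, 0, 6], [-8, 8, 2], [0, 15, 0], [0, 15, 0], [0, 8, 0], [0, 0, 0], [0, 0, 0]], twist=[[0, 0, 0], [0, 0, 0], [0, 0, 0], [0, 0, 0], [0, 0, 0], [0, 0, 0], [0, 0, 0], [0, 0, 0], [0, 0, 0], [0, 0, 0]])

```text
t: 17.28
tcp_pos: [0.5987, 0.176, 0.1972]
orientation: [[0.127, -0.001, 0.992], [-0.992, -0.0, 0.127], [0.0, -1.0, -0.001]]
contact_force: [0.4, -0.3, -1.8]
finger_gap: 0.268
```

Run:
```python
from h import *
np.set_printoptions(precision=4,suppress=True)
w=snapshot('wrist');save(w,'wrist8')
snapshot('side');o=get_obs();print(o['t'],o['tcp_pos'],o['finger_gap'])
p,R=plan([0.599,0.176,0.127],7.4,4)
```

```text
17.3833 [0.5993 0.1764 0.1989] 0.265669842506714
lin [[0, 18, 0], [0, 18, 0], [0, 18, 0], [0, 18, -1]]
tw [[-0.0, -0.0, -0.0], [-0.0, -0.0, -0.0], [-0.0, -0.0, -0.0], [-0.0, -0.0, -0.0]]
end [0.5985 0.1763 0.1269]
```

View pics/wrist8.png

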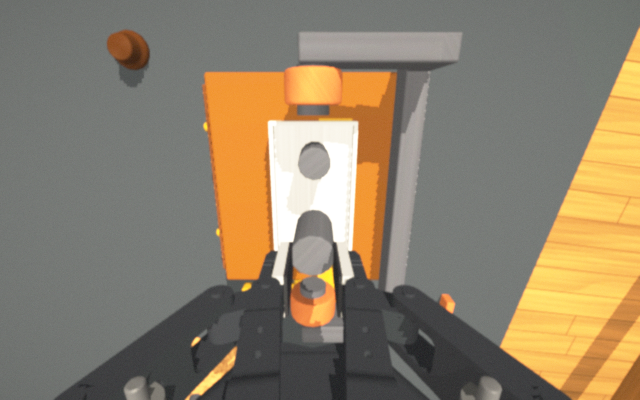

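>>> send_rows(hand=[20, 20, 20, 20, 20, 20, 20, 20, 20, 20], linear=[[0, 15, 0], [0, 22, 0], [0, 18, 0], [0, 9, 0], [0, 5, 0], [0, 1, 0], [0, 0, 0], [0, 0, 0], [0, 0, 0], [0, 0, 0]], twist=[[0, 0, 0], [0, 0, 0], [0, 0, 0], [0, 0, 0], [0, 0, 0], [0, 0, 0], [0, 0, 0], [0, 0, 0], [0, 0, 0], [0, 0, 0]])

```text
t: 18.22
tcp_pos: [0.5994, 0.1769, 0.1289]
orientation: [[0.128, 0.002, 0.992], [-0.992, 0.0, 0.128], [-0.0, -1.0, 0.002]]
contact_force: [0.4, 0.1, -0.7]
finger_gap: 0.267
```

>>> send_rows(hand=[20, 20, 20, 20, 20, 20, 20, 20, 20, 20], linear=[[0, 1, 0], [0, 0, 0], [0, 1, 0], [0, 0, 0], [0, 1, 0], [0, 0, 0], [0, 0, 0], [0, 0, 0], [0, 0, 0], [0, 0, 0]], twist=[[0, 0, 0], [0, 0, 0], [0, 0, 0], [0, 0, 0], [0, 0, 0], [0, 0, 0], [0, 0, 0], [0, 0, 0], [0, 0, 0], [0, 0, 0]])

```text
t: 19.05
tcp_pos: [0.599, 0.1768, 0.1249]
orientation: [[0.128, 0.0, 0.992], [-0.992, 0.0, 0.128], [-0.0, -1.0, 0.0]]
contact_force: [-0.0, 0.0, -2.4]
finger_gap: 0.27
```

>>> send_rows(hand=[20, 20, 20, 20, 20, 20, 20, 20, 20, 20], linear=[[0, 1, 0], [0, 0, 0], [0, 0.5, 0], [0, 0, 0], [0, 0, 0], [0, 0, 0], [0, 0, 0], [0, 0, 0], [0, 0, 0], [0, 0, 0]], twist=[[0, 0, 0], [0, 0, 0], [0, 0, 0], [0, 0, 0], [0, 0, 0], [0, 0, 0], [0, 0, 0], [0, 0, 0], [0, 0, 0], [0, 0, 0]])

```text
t: 19.88
tcp_pos: [0.5993, 0.1769, 0.1244]
orientation: [[0.128, 0.002, 0.992], [-0.992, 0.001, 0.128], [-0.0, -1.0, 0.002]]
contact_force: [-0.8, -0.3, 5.2]
finger_gap: 0.268
```

>>> send_rows(hand=[60, 60, 60, 60, 60, 60, 60, 60, 60, 60], linear=[[0, 0, 0], [0, 0, 0], [0, 0, 0], [0, 0, 0], [0, -10, 0], [0, -30, 0], [0, -36, 0], [15, -30, 0], [30, -8, -3], [36, 0, -8]], twist=[[0, 0, 0], [0, 0, 0], [0, 0, 0], [0, 0, 0], [0, 0, 0], [0, 0, 0], [0, 0, 0], [0, 0, 0], [0, 0, 0], [0, 0, 0]])

```text
t: 20.72
tcp_pos: [0.5997, 0.0957, 0.2422]
orientation: [[0.131, 0.008, 0.991], [-0.991, 0.001, 0.131], [-0.0, -1.0, 0.008]]
contact_force: [1.1, -1.0, -0.6]
finger_gap: 0.6
```

Run:
```python
from h import *
np.set_printoptions(precision=4,suppress=True)
w=snapshot('wrist');save(w,'wrist9');
for i in range(2):snapshot('side')
o=get_obs();print(o['t'],o['tcp_pos'],o['finger_gap'])
p,R=plan([0.445,-0.2615,0.20],7.4,11)
```

```text
20.8667 [0.5985 0.0929 0.2385] 0.5985624638602557
lin [[30, 3, -18], [30, 4, -18], [31, 3, -18], [30, 4, -17], [30, 3, -18], [30, 4, -18], [31, 3, -18], [30, 4, -18], [30, 3, -18], [30, 4, -18], [31, 3, -17]]
tw [[-0.0, -0.0, 0.0], [-0.0, -0.0, 0.0], [-0.0, -0.0, 0.0], [-0.0, -0.0, 0.0], [-0.0, -0.0, 0.0], [-0.0, -0.0, 0.0], [-0.0, -0.0, 0.0], [-0.0, -0.0, 0.0], [-0.0, -0.0, 0.0], [-0.0, -0.0, 0.0], [-0.0, -0.0, 0.0]]
end [ 0.4455 -0.2619  0.2003]
```

View pics/wrist9.png

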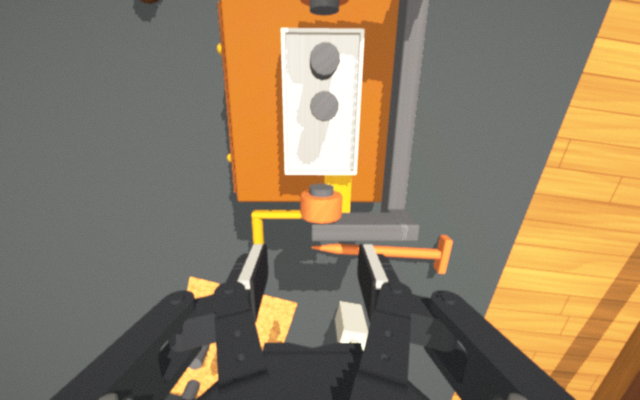

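>>> send_rows(hand=[60, 60, 60, 60, 60, 60, 60, 60, 60, 60], linear=[[36, 4, -20], [36, 4, -21], [36, 4, -21], [36, 4, -21], [36, 4, -21], [36, 4, -21], [36, 4, -21], [33, 10, -20], [25, 15, -16], [15, 20, -9]], twist=[[0, 0, 0], [0, 0, 0], [0, 0, 0], [0, 0, 0], [0, 0, 0], [0, 0, 0], [0, 0, 0], [0, 0, 0], [0, 0, 0], [0, 0, 0]])

```text
t: 21.7
tcp_pos: [0.4505, -0.2529, 0.1655]
orientation: [[0.126, 0.002, 0.992], [-0.992, -0.002, 0.126], [0.002, -1.0, 0.002]]
contact_force: [0.1, -0.8, 0.6]
finger_gap: 0.6
```

>>> send_rows(hand=[60, 60, 60, 60, 60, 60, 60, 60, 60, 60], linear=[[8, 30, -5], [0, 34, 0], [0, 26, 0], [0, 14, 0], [0, 5, 0], [0, 0, 0], [0, 0, 0], [0, 0, 0], [0, 0, 0], [0, 0, 0]], twist=[[0, 0, 0], [0, 0, 0], [0, 0, 0], [0, 0, 0], [0, 0, 0], [0, 0, 0], [0, 0, 0], [0, 0, 0], [0, 0, 0], [0, 0, 0]])

```text
t: 22.53
tcp_pos: [0.4476, -0.2594, 0.0566]
orientation: [[0.128, 0.002, 0.992], [-0.992, -0.001, 0.128], [0.001, -1.0, 0.002]]
contact_force: [-0.6, 0.4, -0.8]
finger_gap: 0.601
```

Run:
```python
from h import *
np.set_printoptions(precision=4,suppress=True)
w=snapshot('wrist');save(w,'wrist10');snapshot('side')
o=get_obs();print(o['t'],o['tcp_pos'],o['finger_gap'])
p,R=plan([0.445,-0.2615,0.019],7.4,3)
```

```text
22.6333 [ 0.4473 -0.2593  0.0561] 0.6013023152111591
lin [[1, 12, -1], [0, 13, -1], [1, 12, -1]]
tw [[-0.0, -0.0, 0.0], [-0.0, -0.0, 0.0], [-0.0, -0.0, 0.0]]
end [ 0.4446 -0.2617  0.0191]
```

View pics/wrist10.png

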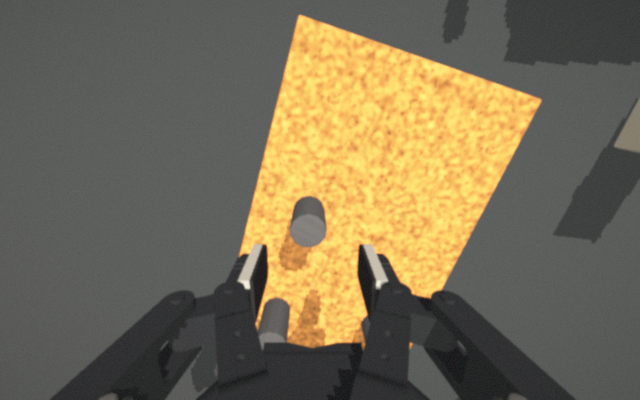

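>>> send_rows(hand=[60, 60, 60, 60, 20, 20, 20, 20, 20, 20], linear=[[1, 14, -1], [1, 14, -2], [0, 7, 0], [0, 2, 0], [0, 0, 0], [0, 0, 0], [0, 0, 0], [0, 0, 0], [0, -5, 0], [0, -20, 0]], twist=[[0, 0, 0], [0, 0, 0], [0, 0, 0], [0, 0, 0], [0, 0, 0], [0, 0, 0], [0, 0, 0], [0, 0, 0], [0, 0, 0], [0, 0, 0]])

```text
t: 23.47
tcp_pos: [0.4423, -0.2601, 0.0407]
orientation: [[0.128, -0.005, 0.992], [-0.992, 0.004, 0.128], [-0.004, -1.0, -0.005]]
contact_force: [0.2, -0.5, -1.8]
finger_gap: 0.265
```

Run:
```python
from h import *
np.set_printoptions(precision=4,suppress=True)
snapshot('side');snapshot('side');snapshot('side')
o=get_obs();print(o['t'],o['tcp_pos'],o['finger_gap'])
p,R=plan([0.49,-0.17,0.245],7.4,6)
p,R=plan([0.6036,0.1413,0.245],7.4,9,p,R)
```

```text
23.6167 [ 0.4452 -0.2621  0.0448] 0.26848585390530055
lin [[-14, -33, 9], [-14, -34, 10], [-15, -33, 9], [-14, -33, 10], [-14, -34, 9], [-14, -33, 10]]
tw [[-0.0, -0.0, 0.0], [-0.0, -0.0, 0.0], [-0.0, -0.0, 0.0], [-0.0, -0.0, 0.0], [-0.0, -0.0, 0.0], [-0.0, -0.0, 0.0]]
end [ 0.4903 -0.1702  0.2448]
lin [[-33, 0, 17], [-32, 0, 17], [-33, 0, 17], [-33, 0, 17], [-33, 0, 17], [-32, 0, 16], [-33, 0, 17], [-33, 0, 17], [-32, 0, 17]]
tw [[-0.0, -0.0, 0.0], [-0.0, -0.0, 0.0], [-0.0, -0.0, 0.0], [-0.0, -0.0, 0.0], [-0.0, -0.0, 0.0], [-0.0, -0.0, 0.0], [-0.0, -0.0, 0.0], [-0.0, -0.0, 0.0], [-0.0, -0.0, 0.0]]
end [0.6035 0.1408 0.2445]
```

>>> send_rows(hand=[20, 20, 20, 20, 20, 20, 20, 20, 20, 20], linear=[[-14, -33, 9], [-14, -34, 10], [-15, -33, 9], [-14, -33, 10], [-14, -34, 9], [-14, -33, 10], [-35, 0, 18], [-35, 0, 18], [-35, 0, 18], [-35, 0, 18]], twist=[[0, 0, 0], [0, 0, 0], [0, 0, 0], [0, 0, 0], [0, 0, 0], [0, 0, 0], [0, 0, 0], [0, 0, 0], [0, 0, 0], [0, 0, 0]])

```text
t: 24.45
tcp_pos: [0.5437, -0.0202, 0.2423]
orientation: [[0.127, -0.001, 0.992], [-0.992, 0.0, 0.127], [-0.0, -1.0, -0.001]]
contact_force: [0.5, -0.6, -1.6]
finger_gap: 0.263
```

>>> send_rows(hand=[20, 20, 20, 20, 20, 20, 20, 20, 20, 20], linear=[[-35, 0, 18], [-35, 0, 18], [-34, 0, 18], [-26, 0, 14], [-16, 0, 8], [-8, 8, 4], [0, 15, 0], [0, 15, 0], [0, 8, 0], [0, 0, 0]], twist=[[0, 0, 0], [0, 0, 0], [0, 0, 0], [0, 0, 0], [0, 0, 0], [0, 0, 0], [0, 0, 0], [0, 0, 0], [0, 0, 0], [0, 0, 0]])

```text
t: 25.28
tcp_pos: [0.6019, 0.1402, 0.1937]
orientation: [[0.127, -0.006, 0.992], [-0.992, -0.001, 0.127], [0.0, -1.0, -0.006]]
contact_force: [0.5, 0.3, -2.0]
finger_gap: 0.269
```

Run:
```python
from h import *
np.set_printoptions(precision=4,suppress=True)
snapshot('side')
o=get_obs();w=snapshot('wrist');save(w,'wrist11')
snapshot('side');o=get_obs();print(o['t'],o['tcp_pos'],o['finger_gap'])
p,R=plan([0.6036,0.1408,0.127],7.4,4)
```

```text
25.4333 [0.6034 0.1406 0.1982] 0.26427384690069416
lin [[0, 18, 0], [0, 18, 0], [0, 17, 0], [0, 18, 0]]
tw [[-0.0, -0.0, -0.0], [-0.0, -0.0, -0.0], [-0.0, -0.0, -0.0], [-0.0, -0.0, -0.0]]
end [0.6035 0.1406 0.1272]
```

View pics/wrist11.png

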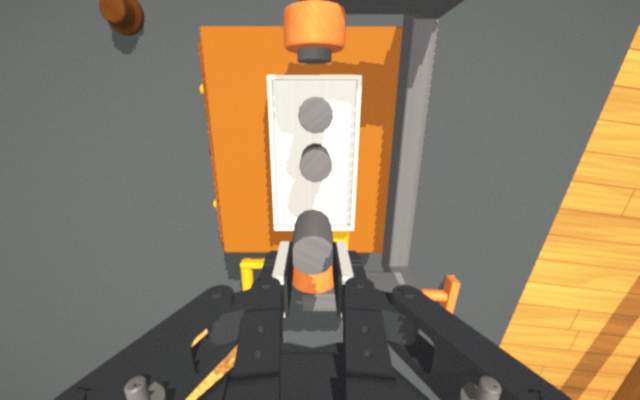

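>>> send_rows(hand=[20, 20, 20, 20, 20, 20, 20, 20, 20, 20], linear=[[0, 15, 0], [0, 22, 0], [0, 18, 0], [0, 9, 0], [0, 5, 0], [0, 2, 0], [0, 1, 0], [0, 0, 0], [0, 0, 0], [0, 0, 0]], twist=[[0, 0, 0], [0, 0, 0], [0, 0, 0], [0, 0, 0], [0, 0, 0], [0, 0, 0], [0, 0, 0], [0, 0, 0], [0, 0, 0], [0, 0, 0]])

```text
t: 26.27
tcp_pos: [0.6036, 0.1411, 0.1264]
orientation: [[0.128, 0.002, 0.992], [-0.992, 0.0, 0.128], [-0.0, -1.0, 0.002]]
contact_force: [-0.4, -0.3, -2.5]
finger_gap: 0.267
```

>>> send_rows(hand=[20, 20, 20, 20, 20, 20, 20, 20, 20, 20], linear=[[0, 1, 0], [0, 0, 0], [0, 0.5, 0], [0, 0, 0], [0, 0.5, 0], [0, 0, 0], [0, 0, 0], [0, 0, 0], [0, 0, 0], [0, 0, 0]], twist=[[0, 0, 0], [0, 0, 0], [0, 0, 0], [0, 0, 0], [0, 0, 0], [0, 0, 0], [0, 0, 0], [0, 0, 0], [0, 0, 0], [0, 0, 0]])

```text
t: 27.1
tcp_pos: [0.6037, 0.1409, 0.1248]
orientation: [[0.128, 0.002, 0.992], [-0.992, 0.0, 0.128], [0.0, -1.0, 0.002]]
contact_force: [-0.2, -1.4, 5.5]
finger_gap: 0.264
```

>>> send_rows(hand=[60, 60, 60, 60, 60, 60, 60, 60, 60, 60], linear=[[0, 0, 0], [0, 0, 0], [0, 0, 0], [0, 0, 0], [0, -10, 0], [0, -30, 0], [0, -36, 0], [15, -30, 0], [30, -12, -6], [32, 0, -8]], twist=[[0, 0, 0], [0, 0, 0], [0, 0, 0], [0, 0, 0], [0, 0, 0], [0, 0, 0], [0, 0, 0], [0, 0, 0], [0, 0, 0], [0, 0, 0]])

```text
t: 27.93
tcp_pos: [0.6004, 0.0631, 0.2471]
orientation: [[0.13, 0.008, 0.991], [-0.991, 0.001, 0.13], [0.001, -1.0, 0.008]]
contact_force: [0.6, -0.4, 0.3]
finger_gap: 0.601
```

>>> send_rows(hand=[60, 60, 60, 60, 60, 60, 60, 60, 60, 60], linear=[[20, 0, -20], [5, 0, -20], [0, 0, 0], [0, 0, 0], [0, 0, 0], [0, 0, 0], [0, 0, 0], [0, 0, 0], [0, 0, 0], [0, 0, 0]], twist=[[0, 0, 0], [0, 0, 0], [0, 0, 0], [0, 0, 0], [0, 0, 0], [0, 0, 0], [0, 0, 0], [0, 0, 0], [0, 0, 0], [0, 0, 0]])

```text
t: 28.77
tcp_pos: [0.5627, 0.0332, 0.2413]
orientation: [[0.128, -0.0, 0.992], [-0.992, 0.0, 0.128], [-0.0, -1.0, -0.0]]
contact_force: [-0.2, 0.1, 0.2]
finger_gap: 0.596
```

Run:
```python
from h import *
np.set_printoptions(precision=4,suppress=True)
o=get_obs();w=snapshot('wrist');save(w,'wrist12');print(o['t'],o['tcp_pos'],o['finger_gap'])
b=snapshot('side');save(b,'side3')
for t in ('lever_bar','lever_pivot'):
  for s in (w,b): print(t,[(r['p'],np.round(r['centre']),onz(s,r['centre'],.075,o)) for r in place_of(t,s)])
```

```text
28.7667 [0.5627 0.0332 0.2413] 0.5964384971935047
lever_bar [(0.87, array([291., 202.]), array([ 0.5387, -0.0035,  0.075 ])), (0.35, array([350.,  60.]), array([0.5858, 0.1666, 0.075 ]))]
lever_bar [(0.58, array([316., 209.]), array([ 0.5479, -0.0082,  0.075 ]))]
lever_pivot []
lever_pivot []
```

View pics/wrist12.png

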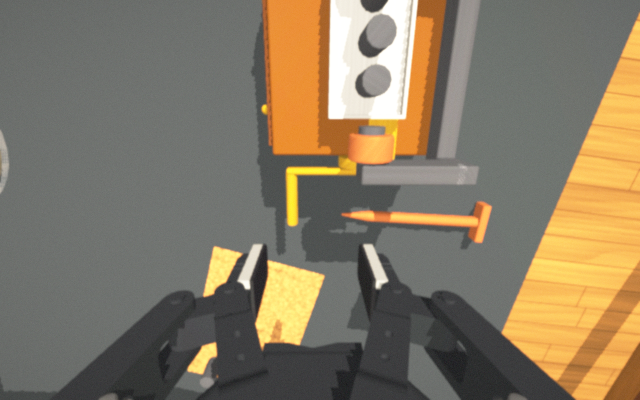

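View pics/side3.png

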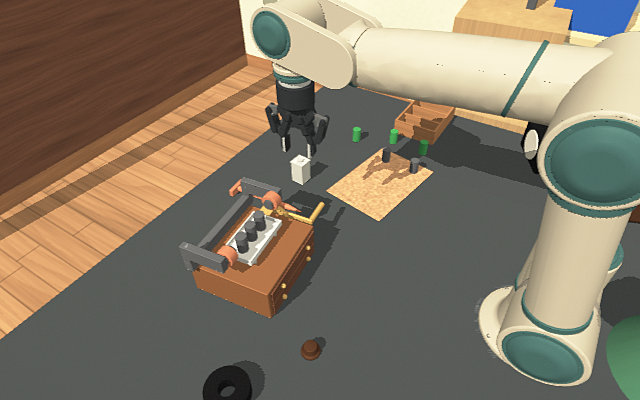

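Run:
```python
from h import *
np.set_printoptions(precision=4,suppress=True)
o=get_obs();w=snapshot('wrist');R=Rdown(7.4)
ux=R[:,2];uy=-R[:,0];c=np.array([.599,.177,0])
for n,px,z in [('yoke arm out-left',(362,186),.165),('yoke out r',(478,183),.165),('barfree top',(293,224),.082),('elbow',(290,170),.082),('bar mid',(292.5,200),.082),('armroot',(345,172),.075)]:
    p=onz(w,px,z,o); print(n,p,'unit rel tray',(p-c)@ux,(p-c)@uy)
p,R=plan([0.540,-0.006,0.16],7.4,5)
p,R=plan([0.540,-0.006,0.056],7.4,5,p,R)
```

```text
yoke arm out-left [0.6049 0.0515 0.165 ] unit rel tray -0.010364606801974357 -0.1252328908599082
yoke out r [0.7084 0.0676 0.165 ] unit rel tray 0.09442426789254196 -0.12258213463203152
barfree top [ 0.545  -0.0301  0.082 ] unit rel tray -0.08024245400458152 -0.19844315149146313
elbow [0.534  0.0391 0.082 ] unit rel tray -0.08217438960855251 -0.12839287971096275
bar mid [0.541  0.0019 0.082 ] unit rel tray -0.08010015174051117 -0.16619169885539037
armroot [0.6007 0.0436 0.075 ] unit rel tray -0.015517350518941273 -0.13250960242336643
lin [[7, 16, -5], [7, 17, -6], [7, 16, -5], [8, 16, -6], [7, 16, -5]]
tw [[-0.0, -0.0, -0.0], [-0.0, -0.0, -0.0], [-0.0, -0.0, -0.0], [-0.0, -0.0, -0.0], [-0.0, -0.0, -0.0]]
end [ 0.5405 -0.0062  0.1604]
lin [[0, 21, 0], [0, 21, 0], [0, 21, 0], [0, 21, 0], [0, 20, 0]]
tw [[-0.0, -0.0, -0.0], [-0.0, -0.0, -0.0], [-0.0, -0.0, -0.0], [-0.0, -0.0, -0.0], [-0.0, -0.0, -0.0]]
end [ 0.5405 -0.0062  0.0564]
```

>>> send_rows(hand=[60, 60, 60, 60, 60, 60, 60, 60, 60, 60], linear=[[7, 12, -5], [7, 20, -5], [7, 22, -5], [8, 22, -6], [7, 22, -5], [0, 22, 0], [0, 22, 0], [0, 20, 0], [0, 14, 0], [0, 8, 0]], twist=[[0, 0, 0], [0, 0, 0], [0, 0, 0], [0, 0, 0], [0, 0, 0], [0, 0, 0], [0, 0, 0], [0, 0, 0], [0, 0, 0], [0, 0, 0]])

```text
t: 29.95
tcp_pos: [0.5403, -0.006, 0.0553]
orientation: [[0.128, -0.003, 0.992], [-0.992, 0.0, 0.128], [-0.001, -1.0, -0.003]]
contact_force: [-0.3, 0.3, 0.1]
finger_gap: 0.601
```

Run:
```python
from h import *
np.set_printoptions(precision=4,suppress=True)
for i in range(2):snapshot('scene')
o=get_obs();w=snapshot('wrist');save(w,'wrist13');print(o['t'],o['tcp_pos'],o['contact_force'])
a=snapshot('scene');cv2.imwrite('pics/sc13.png',cv2.resize(a['color'][130:250,270:450],(720,480),interpolation=cv2.INTER_CUBIC)[:,:,::-1])
```

```text
30.05 [ 0.5406 -0.006   0.0561] [-0.4824 -0.065   0.4134]
```

View pics/wrist13.png

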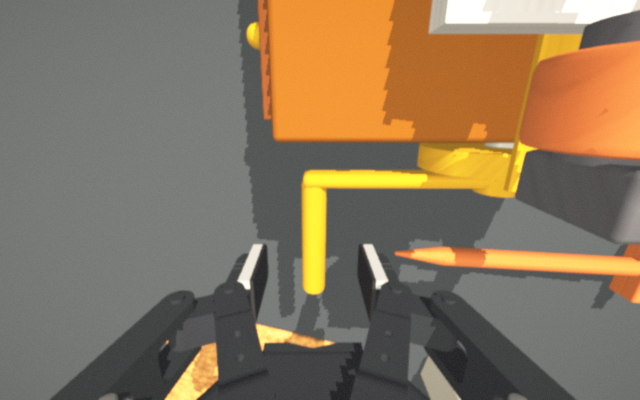

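View pics/sc13.png

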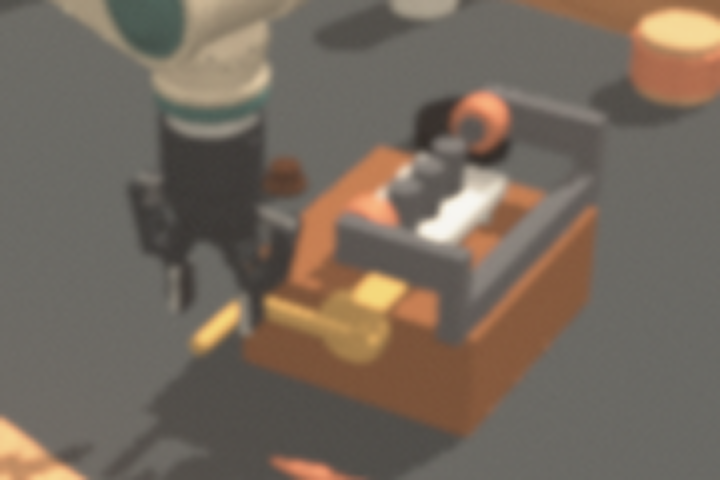

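>>> send_rows(hand=[5, 5, 5, 5, 5, 5, 5, 5, 5, 5], linear=[[0, 0, 0], [0, 0, 0], [0, 0, 0], [0, 0, 0], [0, 0, 0], [0, 0, 0], [0, 0, 0], [0, 0, 0], [0, 0, 0], [0, 0, 0]], twist=[[0, 0, 0], [0, 0, 0], [0, 0, 0], [0, 0, 0], [0, 0, 0], [0, 0, 0], [0, 0, 0], [0, 0, 0], [0, 0, 0], [0, 0, 0]], grip_force=30)

```text
t: 30.98
tcp_pos: [0.5414, -0.006, 0.0574]
orientation: [[0.128, -0.0, 0.992], [-0.992, 0.0, 0.128], [-0.0, -1.0, -0.0]]
contact_force: [-0.3, 0.4, -0.1]
finger_gap: 0.05
```

Run:
```python
from h import *
th=np.radians([2,6,11,17,23,29,35,41,47,53,59,65,71,76,80,84,87,89,90]);
x=np.round(100*(1-np.cos(th)));y=np.round(100*np.sin(th))
print([[0,-int(a),int(b)] for a,b in zip(np.diff(np.r_[0,y]),np.diff(np.r_[0,x]))])
b=snapshot('side');o=get_obs();print(o['tcp_pos'],o['contact_force'],o['finger_gap'])
```

```text
[[0, -3, 0], [0, -7, 1], [0, -9, 1], [0, -10, 2], [0, -10, 4], [0, -9, 5], [0, -9, 5], [0, -9, 7], [0, -7, 7], [0, -7, 8], [0, -6, 8], [0, -5, 10], [0, -4, 9], [0, -2, 9], [0, -1, 7], [0, -1, 7], [0, -1, 5], [0, 0, 3], [0, 0, 2]]
[ 0.54142144 -0.00601423  0.05737742] [ 1.11132195 -0.39745597  0.30401271] 0.053173863205375475
```

Run:
```python
from h import *
w=snapshot('wrist');save(w,'wrist14');o=get_obs()
np.set_printoptions(precision=4,suppress=True)
print(proj(w,o['tcp_pos'],o),proj(w,o['tcp_pos']+[0,0,.019],o))
a=snapshot('scene');cv2.imwrite('pics/sc14.png',cv2.resize(a['color'][130:250,270:450],(720,480),interpolation=cv2.INTER_CUBIC)[:,:,::-1])
```

```text
[313.5851 235.8832] [313.7127 249.8568]
```

View pics/wrist14.png

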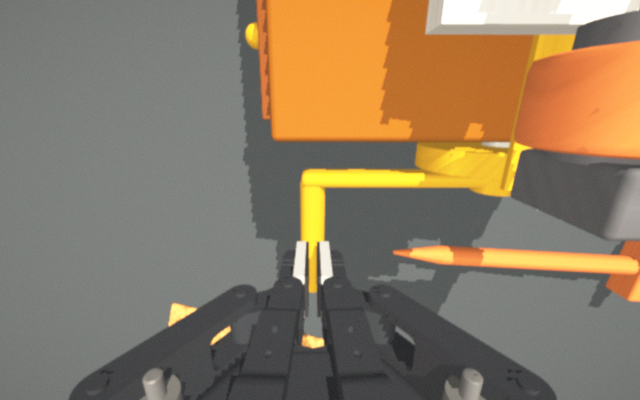

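View pics/sc14.png

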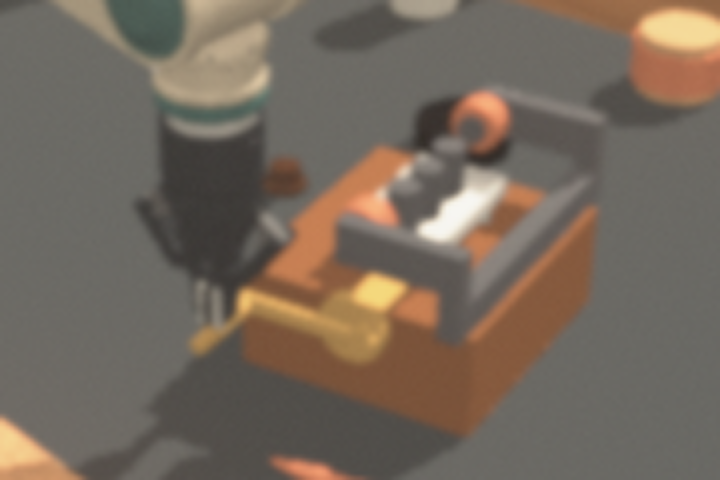

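Run:
```python
from h import *
w=cv2.imread('pics/wrist14.png');v=cv2.imread('pics/wrist13.png')
a=cv2.resize(w[150:330,240:390],(400,480),interpolation=cv2.INTER_CUBIC);b=cv2.resize(v[150:330,240:390],(400,480),interpolation=cv2.INTER_CUBIC)
cv2.imwrite('pics/z14.png',np.hstack([b,a]))
s=snapshot('scene');cv2.imwrite('pics/sc15.png',cv2.resize(s['color'][185:230,300:360],(800,600),interpolation=cv2.INTER_CUBIC)[:,:,::-1])
o=get_obs();print(o['tcp_pos'],o['finger_gap'],o['q'])
```

```text
[ 0.5414298  -0.00599238  0.05740159] 0.0478878956189957 [-4.54437222e+00  1.13969605e+01  8.85169768e+01  4.68553096e-03
  8.00836124e+01 -1.18879448e+01]
```

View pics/z14.png

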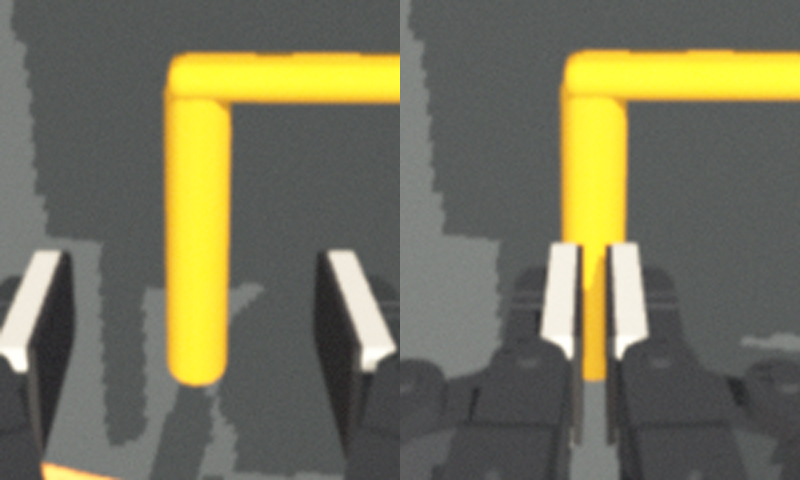

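View pics/sc15.png

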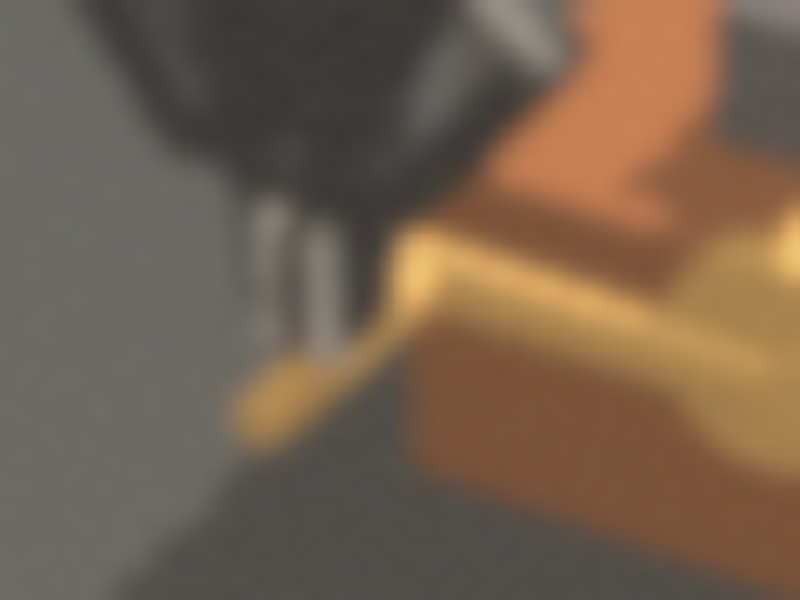

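Run:
```python
from h import *
np.set_printoptions(precision=4,suppress=True)
o=get_obs();w=snapshot('wrist');s=snapshot('scene');b=snapshot('side');save(b,'side15')
print('bar end tri',tri(ray(w,(312.4,292),o),ray(s,(319.9,216.1))))
print('elbow tri',tri(ray(w,(312,178),o),ray(s,(300+415/13.33,185+260/13.33))))
t=o['tcp_pos']
print('tcp in scene crop',(proj(s,t)-[300,185])*13.33,'tip end at z .075',(proj(s,t+[0,0,.018])-[300,185])*13.33)
print('pad tips in scene tri', tri(ray(w,(240+593/2.667-150,150+245/2.667),o),ray(s,(300+325/13.33,185+360/13.33))))
cv2.imwrite('pics/side15z.png',cv2.resize(b['color'][180:260,260:380],(720,480),interpolation=cv2.INTER_CUBIC)[:,:,::-1])
```

```text
bar end tri [ 0.5461 -0.0331  0.0778]
elbow tri [0.5345 0.0374 0.0766]
tcp in scene crop [319.6718 424.9992] tip end at z .075 [318.0858 358.8539]
pad tips in scene tri [ 0.5403 -0.0025  0.0728]
```

View pics/side15z.png

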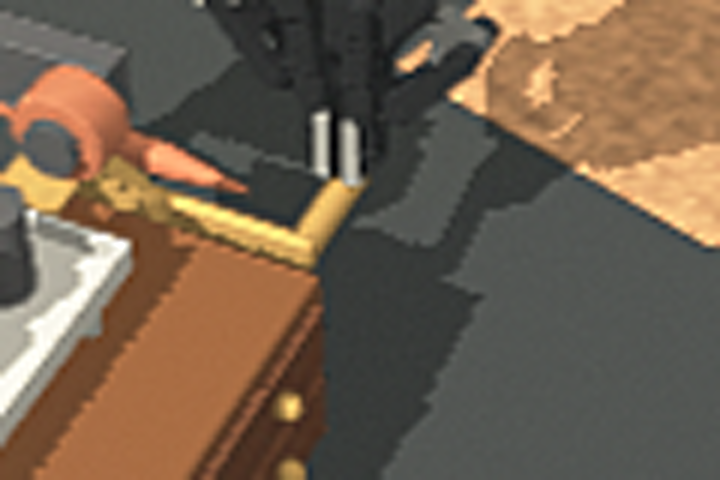

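>>> send_rows(hand=[55, 55, 55, 55, 55, 55, 55, 55, 55, 55], linear=[[0, -3, 0], [0, 0, 0], [0, 0, 0], [0, 0, 0], [0, 7, 0], [0, 9, 0], [0, 7, 0], [0, 2, 0], [0, 0, 0], [0, 0, 0]], twist=[[0, 0, 0], [0, 0, 0], [0, 0, 0], [0, 0, 0], [0, 0, 0], [0, 0, 0], [0, 0, 0], [0, 0, 0], [0, 0, 0], [0, 0, 0]])

```text
t: 32.17
tcp_pos: [0.5413, -0.006, 0.0351]
orientation: [[0.128, -0.001, 0.992], [-0.992, 0.0, 0.128], [-0.0, -1.0, -0.001]]
contact_force: [0.1, -0.5, -0.1]
finger_gap: 0.55
```

>>> send_rows(hand=[5, 5, 5, 5, 5, 5, 5, 5, 5, 5], linear=[[0, 0, 0], [0, 0, 0], [0, 0, 0], [0, 0, 0], [0, 0, 0], [0, 0, 0], [0, 0, 0], [0, 0, 0], [0, 0, 0], [0, 0, 0]], twist=[[0, 0, 0], [0, 0, 0], [0, 0, 0], [0, 0, 0], [0, 0, 0], [0, 0, 0], [0, 0, 0], [0, 0, 0], [0, 0, 0], [0, 0, 0]])

```text
t: 33.0
tcp_pos: [0.5414, -0.0061, 0.0356]
orientation: [[0.128, -0.0, 0.992], [-0.992, -0.0, 0.128], [0.0, -1.0, -0.0]]
contact_force: [-3.6, -1.2, 4.7]
finger_gap: 0.15
```

Run:
```python
from h import *
np.set_printoptions(precision=4,suppress=True)
w=snapshot('wrist');o=get_obs();print(o['t'],o['tcp_pos'],o['finger_gap'],o['contact_force'])
b=snapshot('side');s=snapshot('scene')
f=lambda c:cv2.resize(c,(400,400),interpolation=cv2.INTER_CUBIC)
cv2.imwrite('pics/c16.png',np.hstack([f(w['color'][150:330,230:410]),f(b['color'][180:260,280:360])])[:,:,::-1])
```

```text
33.05 [ 0.5414 -0.0061  0.0355] 0.1462276323804948 [-5.0842 -1.1454  3.5619]
```

View pics/c16.png

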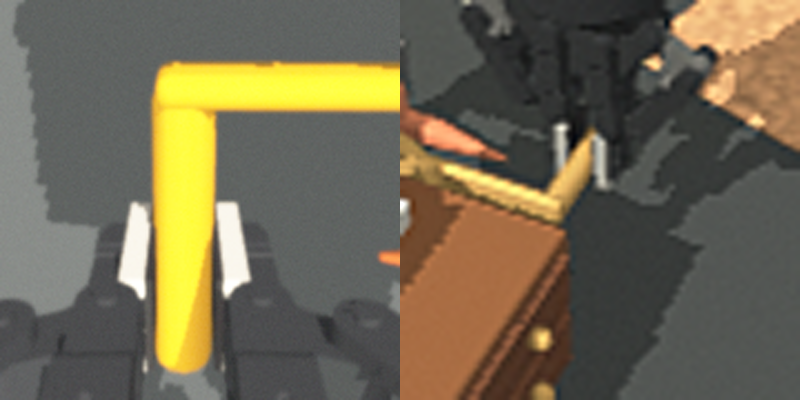

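>>> send_rows(hand=[5, 5, 5, 5, 5, 5, 5, 5, 5, 5], linear=[[0, -3, 0], [0, -7, 1], [0, -9, 1], [0, -10, 2], [0, -10, 4], [0, -9, 5], [0, -9, 5], [0, -7, 5], [0, -4, 3], [0, 0, 0]], twist=[[0, 0, 0], [0, 0, 0], [0, 0, 0], [0, 0, 0], [0, 0, 0], [0, 0, 0], [0, 0, 0], [0, 0, 0], [0, 0, 0], [0, 0, 0]])

```text
t: 33.98
tcp_pos: [0.5659, -0.003, 0.1066]
orientation: [[0.128, -0.004, 0.992], [-0.992, -0.001, 0.128], [0.0, -1.0, -0.004]]
contact_force: [-19.4, -3.4, 10.9]
finger_gap: 0.15
```

Run:
```python
from h import *
np.set_printoptions(precision=4,suppress=True)
w=snapshot('wrist');o=get_obs();print(o['t'],o['tcp_pos'],o['finger_gap'],o['contact_force'],o['wrist_torque'])
b=snapshot('side');s=snapshot('scene')
cv2.imwrite('pics/c17.png',np.hstack([cv2.resize(w['color'],(400,400)),cv2.resize(b['color'][160:320,180:340],(400,400),interpolation=cv2.INTER_CUBIC)])[:,:,::-1])
```

```text
34.0333 [ 0.5657 -0.0031  0.1062] 0.1494752437913975 [-19.8723  -1.9855  11.286 ] [-0.5222  3.2018 -0.0473]
```

View pics/c17.png

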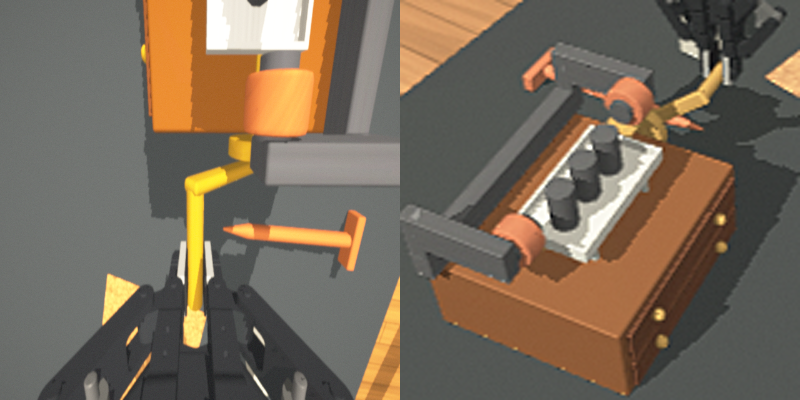

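Run:
```python
from h import *
th=np.radians([43,46,50,55,60,65,70,74,78,81,84,87,89,90]);
x=np.round(100*(1-np.cos(th)));y=np.round(100*np.sin(th)+7*th)
print(y,[[0,-int(a),int(b)] for a,b in zip(np.diff(np.r_[68,y]),np.diff(np.r_[26,x]))])
```

```text
[ 73.  78.  83.  89.  94.  99. 103. 105. 107. 109. 110. 110. 111. 111.] [[0, -5, 1], [0, -5, 4], [0, -5, 5], [0, -6, 7], [0, -5, 7], [0, -5, 8], [0, -4, 8], [0, -2, 6], [0, -2, 7], [0, -2, 5], [0, -1, 6], [0, 0, 5], [0, -1, 3], [0, 0, 2]]
```

>>> send_rows(hand=[5, 5, 5, 5, 5, 5, 5, 5, 5, 5], linear=[[0, -5, 1], [0, -5, 4], [0, -5, 5], [0, -6, 7], [0, -5, 7], [0, -5, 8], [0, -4, 6], [0, -2, 4], [0, 0, 0], [0, 0, 0]], twist=[[0, 0, 0], [0, 0, 0], [0, 0, 0], [0, 0, 0], [0, 0, 0], [0, 0, 0], [0, 0, 0], [0, 0, 0], [0, 0, 0], [0, 0, 0]])

```text
t: 34.97
tcp_pos: [0.6089, 0.0026, 0.1397]
orientation: [[0.128, -0.001, 0.992], [-0.992, 0.0, 0.128], [-0.0, -1.0, -0.001]]
contact_force: [-0.2, -2.8, -11.3]
finger_gap: 0.143
```

Run:
```python
from h import *
np.set_printoptions(precision=4,suppress=True)
w=snapshot('wrist');o=get_obs();print(o['t'],o['tcp_pos'],o['finger_gap'],o['contact_force'],o['wrist_torque'])
b=snapshot('side');s=snapshot('scene')
cv2.imwrite('pics/c18.png',np.hstack([cv2.resize(w['color'],(400,400)),cv2.resize(s['color'][140:240,300:400],(400,400),interpolation=cv2.INTER_CUBIC)])[:,:,::-1])
```

```text
35.0167 [0.6087 0.0026 0.1396] 0.14600753737058977 [  0.7525  -1.1435 -13.7857] [-0.4231 -0.0195  0.0218]
```

View pics/c18.png

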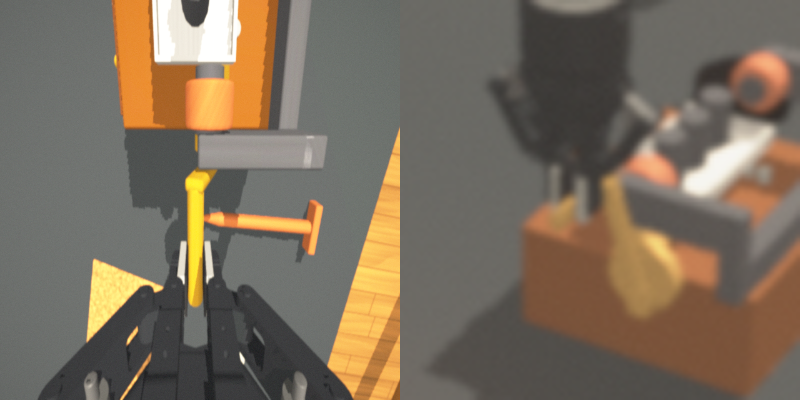

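>>> send_rows(hand=[5, 5, 5, 5, 5, 5, 5, 5, 5, 5], linear=[[0, -1, 3], [0, -1, 5], [0, -1, 6], [0, 0, 6], [0, 0, 5], [0, 0, 4], [0, 0, 2], [0, 0, 1], [0, 0, 0], [0, 0, 0]], twist=[[0, 0, 0], [0, 0, 0], [0, 0, 0], [0, 0, 0], [0, 0, 0], [0, 0, 0], [0, 0, 0], [0, 0, 0], [0, 0, 0], [0, 0, 0]])

```text
t: 35.95
tcp_pos: [0.6421, 0.0068, 0.1469]
orientation: [[0.128, 0.005, 0.992], [-0.992, -0.0, 0.128], [0.001, -1.0, 0.005]]
contact_force: [-5.0, -3.2, -0.2]
finger_gap: 0.145
```

Run:
```python
from h import *
np.set_printoptions(precision=4,suppress=True)
w=snapshot('wrist');save(w,'wrist19');o=get_obs();print(o['t'],o['tcp_pos'],o['finger_gap'],o['contact_force'],o['wrist_torque'])
b=snapshot('side');save(b,'side19');s=snapshot('scene')
cv2.imwrite('pics/c19.png',np.hstack([cv2.resize(b['color'][160:320,180:340],(400,400)),cv2.resize(s['color'][140:240,300:400],(400,400),interpolation=cv2.INTER_CUBIC)])[:,:,::-1])
```

```text
36.0 [0.6421 0.0068 0.1469] 0.14779233040146203 [-4.3594 -2.5322  0.092 ] [-0.4862  0.8411  0.0693]
```

View pics/c19.png

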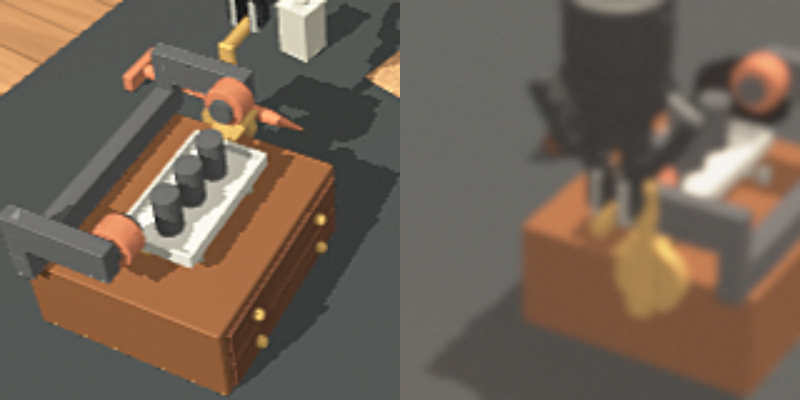

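View pics/wrist19.png

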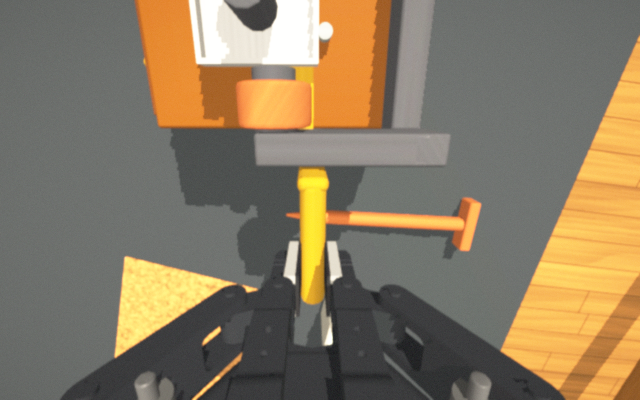

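>>> send_rows(hand=[5, 5, 5, 5, 5, 5, 5, 5, 5, 5], linear=[[0, 0, 0], [0, 0, 0], [0, 0, 0], [0, 0, 0], [0, 0, 0], [0, 0, 0], [0, 0, 0], [0, 0, 0], [0, 0, 0], [0, 0, 0]], twist=[[0, 0, 0], [0, 0, 0], [0, 0, 0], [0, 0, 0], [0, 0, 0], [0, 0, 0], [0, 0, 0], [0, 0, 0], [0, 0, 0], [0, 0, 0]])

```text
t: 36.93
tcp_pos: [0.6421, 0.0068, 0.1469]
orientation: [[0.128, 0.005, 0.992], [-0.992, -0.0, 0.128], [0.001, -1.0, 0.005]]
contact_force: [-4.4, -3.1, 0.1]
finger_gap: 0.145
```

Run:
```python
from h import *
np.set_printoptions(precision=4,suppress=True)
o=get_obs();w=snapshot('wrist');s=snapshot('scene');b=snapshot('side');print(o['t'],o['tcp_pos'],o['finger_gap'],o['contact_force'])
for n,z in (('lever_bar',.175),('lever_pivot',.075)):
  print(n,[(r['p'],np.round(r['centre']),onz(w,r['centre'],z,o)) for r in place_of(n,w)],[(r['p'],np.round(r['centre']),onz(s,r['centre'],z)) for r in place_of(n,s)])
cv2.imwrite('pics/c20.png',np.hstack([cv2.resize(s['color'][140:320,180:420],(400,300)),cv2.resize(b['color'][120:300,200:440],(400,300))])[:,:,::-1])
cv2.imwrite('pics/s20.png',cv2.resize(s['color'][150:240,320:400],(640,600),interpolation=cv2.INTER_CUBIC)[:,:,::-1])
# projected vertical line from bar/ pivot est. in scene crop
for z in (.175,.125,.075):
  print(z,(proj(s,[.6405,.0415,z])-[320,150])*[8,6.67])
```

```text
36.9333 [0.6421 0.0068 0.1469] 0.14466509414091802 [-4.4403 -3.1015  0.0787]
lever_bar [(0.78, array([313., 252.]), array([0.6408, 0.0106, 0.175 ]))] [(0.67, array([352., 191.]), array([0.6318, 0.0097, 0.175 ]))]
lever_pivot [] [(0.6, array([354., 222.]), array([0.6449, 0.0074, 0.075 ]))]
0.175 [326.0515 250.3625]
0.125 [323.3721 349.0676]
0.075 [320.7895 444.2053]
```

View pics/c20.png

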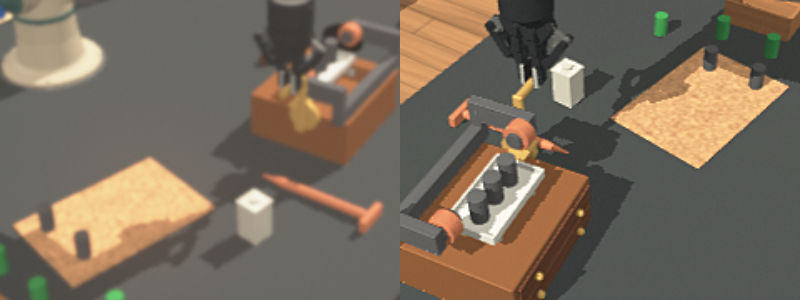

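View pics/s20.png

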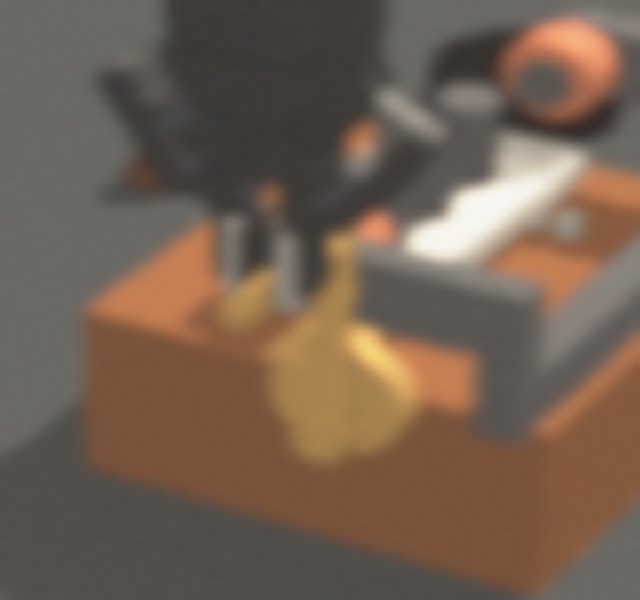

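>>> send_rows(hand=[5, 5, 5, 5, 5, 5, 5, 5, 5, 5], linear=[[0, 0, -1], [0, 0, -1], [0, 0, 0], [0, 0, 0], [0, 0, 0], [0, 0, 0], [0, 0, 0], [0, 0, 0], [0, 0, 0], [0, 0, 0]], twist=[[0, 0, 0], [0, 0, 0], [0, 0, 0], [0, 0, 0], [0, 0, 0], [0, 0, 0], [0, 0, 0], [0, 0, 0], [0, 0, 0], [0, 0, 0]])

```text
t: 38.12
tcp_pos: [0.6401, 0.0065, 0.1468]
orientation: [[0.128, 0.006, 0.992], [-0.992, -0.0, 0.128], [0.001, -1.0, 0.006]]
contact_force: [-2.8, -2.3, 7.4]
finger_gap: 0.145
```

Run:
```python
from h import *
o=get_obs();print(o['t'],o['tcp_pos'],o['finger_gap'],o['contact_force'],o['qd'])
print(close_job())
```

```text
38.1167 [0.64011587 0.0064765  0.14678389] 0.1445952498620927 [-2.77842743 -2.26735705  7.40410111] [ 0.10343384 -0.01186596 -0.05502617 -0.00507849  0.0117132   0.05232973]
the job is handed in; nothing more can be done
None
```

I stood three slugs upright in the tray in a row, left the other two on the cork mat, and swung the cam lever straight up. I handed the job in at 38.1 s, still holding the bar with a grip force of 30 N. The hand-in gives no verdict, so I can't say whether it was judged a pass.

**Last checks:**
- The side picture, taken at 36.9 s just before a final 2 mm correction, shows the three slugs upright in the tray and the other two standing on the mat. The spike and shield look undisturbed there. The knob and magnet were outside the last side and scene views I looked at, but the arm never went near them.
- The hand had moved about 99.5 mm along the unit's x from where it gripped the bar at rest. That puts the lever within about 0.02 rad of straight up.
- The fingers were stopped on the bar at an opening of 0.145, and the arm was still.

**What failed or disagreed:**
- My first attempt to grip the lever closed above the bar. The fingertips stood about 20 mm higher than the reported TCP suggested, so I lowered the hand by 22 mm and gripped again.
- The bar rolled down about 9 to 10 mm in the pads during the swing. Side forces peaked at about 20 N partway, so I raised the path to relieve them.
- In the blurred scene picture the arm seemed to lean a few millimetres towards +x, while the hand's position put it about 1.5 mm past upright. I moved back 2 mm to correct for this.

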